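# Load, bolt down and start a culture chamber

### The arm

A 6-joint arm with a two-finger parallel gripper is mounted at the origin on the work surface. World frame = base frame: x ahead of the robot, y to its left, z up, the work surface at z = 0. Lengths are in mm, angles in rad, forces in N, time in s.
With the tool pointing down it reaches from about 300 to 875 mm from the base axis. Payload 6.4 kg.
Tool frame: the origin (TCP) lies at the very end of the fingers, on their centre line; the grasp point (between the pads) lies 19 mm behind it (arm.tcp_to_grasp is the distance from the TCP to the grasp point, in mm); z points along the fingers, y is the line along which they close (so a half turn about z gives the same grasp; the last joint's range is limited). The gripper opens to 88 mm and grips with 3 to 60 N. Pads are 18 mm wide; open, the fingers measure 123 mm over their backs; the gripper's body (75 mm by 187 mm) begins 45 mm behind the grasp point.
Start: joints at [-1.345, 0.181, 1.607, -0, 1.354, -0.206], TCP at [240.658, -522.231, 238.714] pointing down, gripper open.
Joint ranges: [-2.99, 2.99], [-0.89, 2.07], [0.3, 2.58], [-1.14, 4.28], [0, 2.63], [-3.12, 3.12]. Speed limits (rad/s): [2.57, 2.57, 3.01, 3.14, 3.14, 3.14].

### API

Orientations are given as a rotation vector (axis times angle).
In Python, from rig import monitor, optics, arm gives the robot as it stands. The module is installed in compiled form; this text tells all that it offers.
- The arm moves only by the tool play_rows, never from a script. Its argument "rows" is a list of rows, each a list of 4 numbers: the shift along the world's x, y, z in mm, then the turn about the world's z in rad. In form: [[x, y, z, spin], ...]. A call has 1 to 5 rows; each row is the pose to reach, as a shift and turn from the pose commanded when the call began; what a row does not reach only later rows make up. A row lasts 1/12 s, in which the tool goes at most 41.7 mm and 7.16 degrees, less where a joint would pass 70% of its speed; a pose out of reach is approached as far as the arm can. A call with a gripper value outside its range is refused whole. "gripper" is the gripper command: -1 is shut, 1 is fully open, values between are in proportion, set as the call begins (left out, the last holds). The fingers move at their own pace and stop on an object; "squeeze" is the grip in N (left out, the last holds). Time passes only in rows, so rows that repeat a pose let the fingers close. It gives the time, the measured TCP pose, the force, the opening and the grip force at its end, in the units of the state.
- monitor.read_state(): the state, without advancing time (a new reading comes with each control period).
- optics.grab_frame(name): name is "scene" or "top" or "wrist"; returns (picture, depth): 480x640x3 uint8, blue, green, red; 480x640 float32, mm along the optical axis (not along the pixel's ray), 0 where there is no reading.
- optics.calibration(name): a dict with "mtx" (3x3 intrinsics, pixels), "dist_coeffs" ([k1, k2, p1, p2, k3] as OpenCV has them; the pictures are not rectified), "R" (3x3) and "t" (3): a world point X has camera coordinates R X + t. Camera axes: x right, y down, z forward; pixel columns grow to the right and rows downward; lengths in mm; the calibration is good to about 2 mm. A picture is of the moment at which its call begins: read the wrist's pose just before it. calibration takes no time and is no camera call; for the wrist camera it gives the pose at the moment of the call.
- arm.close_job(): hands the job in; it is judged then, once.
Trained networks look in the newest picture that a camera, given by its name, has taken for a name from the list of things; names that differ only in an ending like _2 or _b are one class to them, and where a whole thing is asked for, a point or a joint stands for the part that bears it (a point fixed in the world has none). Each returns a list of dicts, best first, with "score" (0 to 1); they miss things now and then, are a little off and sometimes report something else, mostly with a low value. They report only what shows in the picture. A call takes as long as a camera call. They do not tell look-alikes from the thing itself.
- optics.find_in(camera, target): "xy" ([column, row] in pixels, amid what is visible of it).
- optics.regions_of(camera, target): "mask" (480x640 bool, what is visible of it) and "xy" ([column, row] in pixels, amid what is visible of it).
The state is a dict: "time_s": time; "qpos": joint angles; "qvel": joint speeds; "joint_torque": joint torques, N m; "ee_pos": TCP position; "ee_rot": TCP orientation; "wrist_force": force on the tool from outside, world axes, zero at the start; "ft_torque": the same for the moment, N m; "width": finger opening in mm; "grip_force": force on a finger pad.
Only numpy, scipy, OpenCV 4.12 (cv2) and the standard library are available. Lean on these libraries where they do the work, as an engineer would, in place of code of your own. Each camera call takes 0.05 s, during which the arm holds its last target. There are 200 camera calls.

### The job

Stand all the culture jars upright on the floor of the steel chamber, then swing its lid fully closed over them. Then screw all four captive bolt knobs on the lid clockwise, in any order, right to their end stops, and only after that turn the selector on the console until its pointer faces the raised white tab. Leave the dish stack, tube rack and reagent jar where they are.

Things in the scene. Friction and masses are not known exactly. Their poses are not given: they have to be found in the camera images.
- chamber_in (a point): Centre of the inner floor of the culture chamber, an open steel trough fixed on the bench: inside 230 mm along its x, 140 mm along its y, walls 6 mm, rim 66 mm above this floor, which is 6 mm above the bench. x runs along the long side away from the robot, y to the left, z up; turned up to 0.15 rad. When its lid is swung away the chamber is open from above.
- unit: Chamber and console, one fixed piece; origin under the chamber's centre on the bench, axes as those of chamber_in. The grey console (200 mm long, 98 mm wide, 55 mm high) stands against the trough's -y side: y from -94 to -192 mm, x from -120 to +80 mm in this frame; the selector sits on top of it at x = -50, y = -143 mm.
- lid (a joint): Swing lid, a level 270 x 180 x 10 mm aluminium plate, underside 74 mm above the bench, turning about a vertical pin at x = +100, y = +112 mm in the frame of unit. 0 = closed, at its stop, exactly over the chamber; grows clockwise seen from above to 1.65 rad (swung out to the +y side); starts at 1.3 to 1.6. Stays where left; friction 0.5 N m, about 2 N at the handle.
- lid_handle (a point): Grip point on the lid's handle, an upright black round post 24 mm in diameter, 46 mm tall, in the middle of the lid edge that is nearest the robot when closed. The point is on the post's axis, 30 mm above the lid's top, 114 mm above the bench; it moves on a circle of 245 mm radius about the pin, anticlockwise seen from above to close.
- selector_grip (a point): Grip point of the selector knob on the console, on its vertical axis, 92 mm above the bench. Grey disc of radius 26 mm with an upright bar 49 mm long, 14 mm wide, 32 mm high (point 7 mm under its top). The bar lies along this frame's x; its pointer end, with a white line on top, is at -x. It stays where left (0.06 N m).
- selector (a joint): Angle of the selector, 0 to 2.6 rad, growing clockwise seen from above; it starts near 0 (0 to 0.3), with the pointer to the trough's -x at 0. A parallel-jaw gripper turns at most about 1.5 rad a grasp.
- tab (a point): The marked position: top of the raised white tab (12 x 7 mm) on the fixed steel bezel around the selector, 44.5 mm from the knob's axis, 63.5 mm above the bench, preset 0.7 to 1.9 rad clockwise of the selector's zero. This frame's -x points from the knob's axis out to the tab: the selector is set when its own -x points the same way.
- bolt1_grip (a point): Grip point of captive bolt knob 1, near end, +y side of the closed lid (-100 mm in x, +62 mm in y from the chamber's centre). On its vertical axis, 121 mm above the bench, 37 mm above the lid. Dark steel disc of radius 24 mm with an upright bar 46 mm long, 14 mm wide, 32 mm high (point 7 mm under its top); the bar lies along this frame's x.
- bolt1 (a joint): Angle of bolt knob 1, 0 to 2.2 rad, growing clockwise seen from above (tightening); 2.2 is the end stop. It starts loose, 0 to 0.8. At 0 the bar lies along the lid's long side. Friction 0.08 N m.
- bolt2_grip (a point): Grip point of captive bolt knob 2, near end, -y side of the closed lid (-100 mm in x, -62 mm in y from the chamber's centre). On its vertical axis, 121 mm above the bench, 37 mm above the lid. Dark steel disc of radius 24 mm with an upright bar 46 mm long, 14 mm wide, 32 mm high (point 7 mm under its top); the bar lies along this frame's x.
- bolt2 (a joint): Angle of bolt knob 2, 0 to 2.2 rad, growing clockwise seen from above (tightening); 2.2 is the end stop. It starts loose, 0 to 0.8. At 0 the bar lies along the lid's long side. Friction 0.08 N m.
- bolt3_grip (a point): Grip point of captive bolt knob 3, far end, +y side of the closed lid (+100 mm in x, +62 mm in y from the chamber's centre). On its vertical axis, 121 mm above the bench, 37 mm above the lid. Dark steel disc of radius 24 mm with an upright bar 46 mm long, 14 mm wide, 32 mm high (point 7 mm under its top); the bar lies along this frame's x.
- bolt3 (a joint): Angle of bolt knob 3, 0 to 2.2 rad, growing clockwise seen from above (tightening); 2.2 is the end stop. It starts loose, 0 to 0.8. At 0 the bar lies along the lid's long side. Friction 0.08 N m.
- bolt4_grip (a point): Grip point of captive bolt knob 4, far end, -y side of the closed lid (+100 mm in x, -62 mm in y from the chamber's centre). On its vertical axis, 121 mm above the bench, 37 mm above the lid. Dark steel disc of radius 24 mm with an upright bar 46 mm long, 14 mm wide, 32 mm high (point 7 mm under its top); the bar lies along this frame's x.
- bolt4 (a joint): Angle of bolt knob 4, 0 to 2.2 rad, growing clockwise seen from above (tightening); 2.2 is the end stop. It starts loose, 0 to 0.8. At 0 the bar lies along the lid's long side. Friction 0.08 N m.
- jar1: Capped culture jar, clear with dark red medium and a white cap; upright cylinder 60 mm in diameter, 56 mm tall, about 120 g. Origin: centre of its underside, z along its axis. Two or three jars are present (all alike; an absent one reads None), standing on the bench on the -y side.
- jar2: Capped culture jar, clear with dark red medium and a white cap; upright cylinder 60 mm in diameter, 56 mm tall, about 120 g. Origin: centre of its underside, z along its axis. Two or three jars are present (all alike; an absent one reads None), standing on the bench on the -y side.
- jar3: Capped culture jar, clear with dark red medium and a white cap; upright cylinder 60 mm in diameter, 56 mm tall, about 120 g. Origin: centre of its underside, z along its axis. Two or three jars are present (all alike; an absent one reads None), standing on the bench on the -y side.
- dish_stack: Bystander: stack of six culture dishes, 92 mm in diameter, 95 mm tall, beyond the apparatus; origin at the centre of its underside.
- tube_rack: Bystander: clear rack of capped tubes, 80 x 190 mm, 100 mm tall, beyond the apparatus; origin at the centre of its underside.
- reagent: Bystander: lidded jar with a paper label, 64 mm in diameter, 120 mm tall, beyond the culture jars; origin at the centre of its underside.
Not all that is in view belongs to the job. Leave any blue look-alike of the jar2 alone.

How it is judged (in metres and radians):
On the way, in this order (a step that is already met when the one before it is completed fails the run):
1. every jar stands upright on the chamber's floor, the lid still open (x of jar1 in the frame of chamber_in between -0.09 and 0.09 m and y of jar1 in the frame of chamber_in between -0.048 and 0.048 m and z of each of jar1, jar2, jar3 in the frame of chamber_in below 0.012 m and angle between each of jar1, jar2, jar3's own z axis and vertical below 0.2 rad and x of jar2 in the frame of chamber_in between -0.09 and 0.09 m and y of jar2 in the frame of chamber_in between -0.048 and 0.048 m and x of jar3 in the frame of chamber_in between -0.09 and 0.09 m and y of jar3 in the frame of chamber_in between -0.048 and 0.048 m and value of joint lid above 0.3 rad), for 0.2 s.
2. the lid is swung fully closed (value of joint lid below 0.05 rad), for 0.2 s.
3. all four bolt knobs are at their end stops (value of joint lid below 0.05 rad and value of joint each of bolt1, bolt2, bolt3, bolt4 above 2.08 rad), for 0.2 s.
4. the selector's pointer faces the tab (angle between the x axis of selector_grip and the x axis of tab, either way round below 0.14 rad), for 0.2 s.
At the end, for the whole second after the job is handed in: Every jar present stands upright (within 0.2 rad) and at rest on the chamber's floor; the lid is closed within 0.05 rad; all four bolt knobs are within 0.12 rad of their end stop (2.2 rad); the selector's pointer is within 0.14 rad of the tab (all of step 3 and x of jar1 in the frame of chamber_in between -0.09 and 0.09 m and y of jar1 in the frame of chamber_in between -0.048 and 0.048 m and z of each of jar1, jar2, jar3 in the frame of chamber_in below 0.012 m and angle between each of jar1, jar2, jar3's own z axis and vertical below 0.2 rad and x of jar2 in the frame of chamber_in between -0.09 and 0.09 m and y of jar2 in the frame of chamber_in between -0.048 and 0.048 m and x of jar3 in the frame of chamber_in between -0.09 and 0.09 m and y of jar3 in the frame of chamber_in between -0.048 and 0.048 m and linear speed of each of jar1, jar2, jar3 below 0.02 m/s and angle between the x axis of selector_grip and the x axis of tab, either way round below 0.14 rad); the robot touches nothing.
It fails at once if the dish stack is knocked out of place (distance of dish_stack from where it was at the start of the episode above 0.03 m).
It fails at once if the tube rack is knocked out of place (distance of tube_rack from where it was at the start of the episode above 0.03 m).
It fails at once if the labelled reagent jar is knocked out of place (distance of reagent from where it was at the start of the episode above 0.03 m).
Of jar1, jar2, jar3 only 2 to 3 are there at a start; the rules pass over those that are not, and their reading is None.
At some moment in a run one of jar1, jar2, jar3 may be knocked a few centimetres aside while the robot is not near it.
Once in a run the grip may slacken for a moment while it holds something.
It also fails if it takes over 210 s, if anything falls off the work surface, if the arm or the gripper's body presses on something with over 40 N, if the wrist force passes 120 N, or if a joint passes its speed limit or range.

## Working session

There is one attempt and no reset: what is moved stays moved. The work goes in short steps, Python scripts to look and compute and a tool call to move; the robot and the scene stay as the last step left them, time stands still between calls to the robot, and variables do not carry over. Pictures are saved under pics/ and viewed, at most 14 in all, crops included, and the job is handed in when it is done.

Besides the shell and the picture viewer there is one more tool, called as name([rows], argument=value, ...), one row to a line, values as JSON. play_rows: Moves the arm, as the interface text tells. Its arguments: {"type":"object","properties":{"rows":{"type":"array","items":{"type":"array","items":{"type":"number"}}},"gripper":{"type":"number"},"squeeze":{"type":"number"}},"required":["rows"]}

```bash
mkdir -p pics; cat > h.py <<'E'
import numpy as np, cv2
from rig import monitor, optics, arm
def grab(name):
    p,d=optics.grab_frame(name); return p,d,optics.calibration(name)
def ray_z(c,xy,z):
    """world point on the pixel's ray at height z"""
    u=cv2.undistortPoints(np.array([[xy]],float),np.array(c['mtx'],float),np.array(c['dist_coeffs'],float))[0,0]
    R=np.array(c['R']);t=np.array(c['t']).ravel()
    o=-R.T@t; d=R.T@np.array([u[0],u[1],1.])
    return o+d*(z-o[2])/d[2]
def proj(c,X):
    R=np.array(c['R'],float);t=np.array(c['t'],float).ravel()
    return cv2.projectPoints(np.array(X,float).reshape(-1,1,3),cv2.Rodrigues(R)[0],t,np.array(c['mtx'],float),np.array(c['dist_coeffs'],float))[0][:,0]
def cloud(c,d,mask):
    v,u=np.nonzero(mask&(d>0))
    n=cv2.undistortPoints(np.stack([u,v],1).astype(float)[:,None],np.array(c['mtx'],float),np.array(c['dist_coeffs'],float))[:,0]
    z=d[v,u].astype(float)
    P=np.c_[n*z[:,None],z]
    return (P-np.array(c['t']).ravel())@np.array(c['R'])
E
python3 - <<'E'
from h import *
for n in('scene','top'):
    p,d,c=grab(n); cv2.imwrite(f'pics/{n}0.png',p)
    print(n,np.round(-np.array(c['R']).T@np.array(c['t']).ravel()))
    for t in ('jar1','lid_handle','selector_grip','tab','unit','bolt1_grip','lid','reagent','dish_stack','tube_rack'):
        print(t,[(np.round(r['xy']).tolist(),round(r['score'],2)) for r in optics.find_in(n,t)])
print(monitor.read_state())
E
```

```text
scene [991. 497. 852.]
jar1 [([258.0, 205.0], 0.94), ([318.0, 185.0], 0.84), ([284.0, 171.0], 0.7), ([322.0, 151.0], 0.69), ([244.0, 319.0], 0.42)]
lid_handle [([450.0, 353.0], 0.86)]
selector_grip [([352.0, 222.0], 0.59)]
tab [([374.0, 238.0], 0.43)]
unit [([408.0, 318.0], 0.68)]
bolt1_grip [([470.0, 405.0], 0.87)]
lid [([451.0, 352.0], 0.9), ([434.0, 284.0], 0.68)]
reagent [([213.0, 217.0], 0.83)]
dish_stack [([300.0, 384.0], 0.93), ([352.0, 223.0], 0.25)]
tube_rack [([243.0, 317.0], 0.73), ([215.0, 218.0], 0.62), ([352.0, 226.0], 0.47)]
top [ 398. -116. 1147.]
jar1 [([481.0, 365.0], 0.96), ([486.0, 292.0], 0.89), ([428.0, 315.0], 0.75), ([410.0, 378.0], 0.73), ([435.0, 231.0], 0.58), ([194.0, 126.0], 0.54), ([316.0, 289.0], 0.52)]
lid_handle [([124.0, 255.0], 0.76), ([175.0, 291.0], 0.49)]
selector_grip [([315.0, 289.0], 0.93)]
tab [([297.0, 310.0], 0.62)]
unit [([207.0, 258.0], 0.57), ([315.0, 291.0], 0.45), ([174.0, 219.0], 0.21)]
bolt1_grip [([61.0, 220.0], 0.63)]
lid [([121.0, 256.0], 0.61)]
reagent [([437.0, 163.0], 0.65), ([55.0, 291.0], 0.41), ([177.0, 294.0], 0.31)]
dish_stack [([191.0, 129.0], 0.82)]
tube_rack [([294.0, 130.0], 0.68)]
{'time_s': 1.1, 'qpos': array([-1.34529045e+00,  1.80805418e-01,  1.60700378e+00, -8.81570694e-06,
        1.35377290e+00, -2.06317843e-01]), 'qvel': array([-0.00027824, -0.00099931,  0.00135208, -0.0011677 , -0.00254139,
       -0.00055391]), 'joint_torque': array([-1.29755332e-03, -4.33847666e+01, -3.42180562e+01,  7.00911717e-02,
        3.08305607e-02, -2.55645625e-05]), 'ee_pos': array([ 240.66204002, -522.23483971,  238.70958054]), 'ee_rot': array([ 3.06863838e+00,  6.73049802e-01, -1.33630255e-05]), 'wrist_force': array([ 0.33613379,  0.38512167, -0.19508402]), 'ft_torque': array([ 0.00474259, -0.00758133, -0.01728885]), 'grip_force': 0.0, 'width': 88.53198593435435}
```

View pics/top0.png

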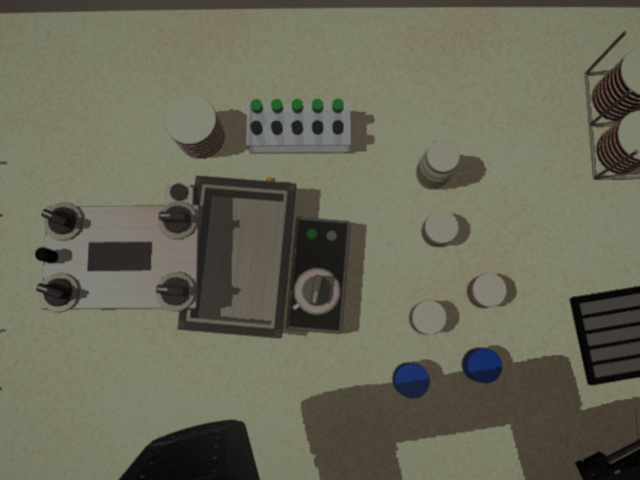

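View pics/scene0.png

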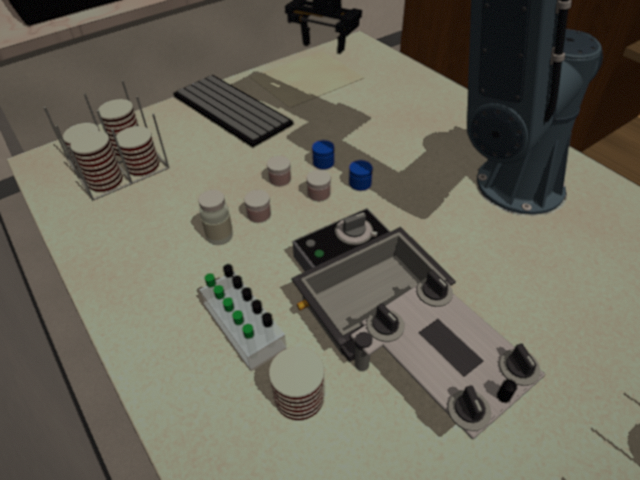

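Candidates for culture jars in the top view: white caps at (441,228), (489,290) and (429,317). Look-alikes are the blue ones at (411,380) and (482,365), and the reagent jar at (440,160). I choose the three white-capped ones. The chamber is at about (240,255), the lid is open to the left with its handle at (46,255), and the selector is at (317,290).

```bash
python3 - <<'E'
from h import *
p,d,c=grab('top')
cv2.imwrite('pics/crop.png',cv2.resize(p[140:420,270:530],None,fx=2.1,fy=2.1))
P=cloud(c,d,np.ones(d.shape,bool)); v,u=np.nonzero(d>0)
for xy in((441,228),(489,290),(429,317)):
    q=ray_z(c,xy,56); m=(np.hypot(*(P[:,:2]-q[:2]).T)<45)&(P[:,2]>46)
    (cx,r)=cv2.minEnclosingCircle(P[m][:,:2].astype(np.float32))
    print('jar',q.round(),P[m].mean(0).round(1),m.sum(),np.round(cx),r)
# console
m=(u>285)&(u<365)&(v>210)&(v<345)&(abs(P[:,2]-55)<5)
print('console',cv2.minAreaRect(P[m][:,:2].astype(np.float32)),np.median(P[m][:,2]))
m=(u>172)&(u<305)&(v>170)&(v<345)&(abs(P[:,2]-72)<3)
print('rim',cv2.minAreaRect(P[m][:,:2].astype(np.float32)),np.median(P[m][:,2]))
m=(u<250)&(u>25)&(v>195)&(v<320)&(abs(P[:,2]-84)<3)
print('lid',cv2.minAreaRect(P[m][:,:2].astype(np.float32)))
for n,xy,z in(('hand',(46,255),130),('b',(62,220),128),('b',(58,292),128),('b',(177,219),128),('b',(176,291),128),('sel',(317,290),80),('tab',(297,309),63)):
    print(n,ray_z(c,xy,z).round(), proj(c,ray_z(c,xy,z)).round(1))
E
```

```text
jar [ 590. -310.   56.] [ 591.8 -311.3   55.2] 893 [ 592. -311.] 30.07917594909668
jar [ 479. -391.   56.] [ 479.9 -390.1   55.4] 911 [ 481. -391.] 30.81605339050293
jar [ 433. -284.   56.] [ 433.4 -284.2   55.4] 904 [ 434. -285.] 29.990407943725586
console ((509.3157653808594, -92.47908020019531), (97.98955535888672, 200.0581817626953), 84.67996215820312) 55.312053901957
rim ((541.3526611328125, 32.76698303222656), (211.63575744628906, 271.397216796875), 84.70541381835938) 71.25415156819739
lid ((545.4522094726562, 250.36329650878906), (199.08334350585938, 271.8946838378906), 0.6932811141014099)
hand [537. 357. 130.] [[ 46. 255.]]
b [596. 335. 128.] [[ 62. 220.]]
b [476. 334. 128.] [[ 58. 292.]]
b [596. 141. 128.] [[177. 219.]]
b [476. 139. 128.] [[176. 291.]]
sel [480. -90.  80.] [[317. 290.]]
tab [448. -55.  63.] [[297. 309.]]
```

View pics/crop.png

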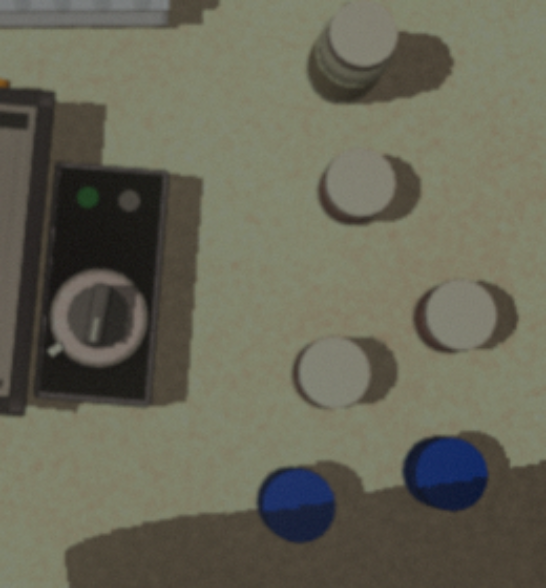

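The crop confirms three white-capped jars at crop (360,185), (460,315) and (334,372). The blue ones are at (297,505) and (446,473). The selector's white line is at about (95,330) and the tab at (55,350).

First I'll move to the lid handle and swing the lid a little further out, so the gripper body clears its knobs.

play_rows([
  [13, 38, 0, -0.11],
  [26, 76, 0, -0.22],
  [39, 114, 0, -0.33],
  [52, 152, 0, -0.44],
  [64, 189, 0, -0.524],
], gripper=1)

```text
time_s: 1.57
ee_pos: [304.9, -331.4, 238.6]
ee_rot: [-3.138, 0.154, -0.0]
wrist_force: [0.3, -0.7, 0.4]
width: 88.3
grip_force: 0.0
```

play_rows([
  [13, 38, 0, 0],
  [26, 76, 0, 0],
  [39, 114, 0, 0],
  [52, 152, 0, 0],
  [64, 189, 0, 0],
])

```text
time_s: 1.98
ee_pos: [368.9, -142.4, 239.0]
ee_rot: [3.138, -0.145, 0.002]
wrist_force: [0.8, 0.7, 0.5]
width: 87.9
grip_force: 0.0
```

play_rows([
  [13, 38, 0, 0],
  [26, 76, 0, 0],
  [39, 114, 0, 0],
  [52, 152, 0, 0],
  [64, 189, 0, 0],
])

```text
time_s: 2.4
ee_pos: [433.1, 47.0, 239.2]
ee_rot: [3.138, -0.144, 0.002]
wrist_force: [1.8, -0.1, 0.3]
width: 87.9
grip_force: 0.0
```

play_rows([
  [13, 38, 0, 0],
  [26, 76, 0, 0],
  [39, 114, 0, 0],
  [52, 152, 0, 0],
  [64, 189, 0, 0],
])

```text
time_s: 2.82
ee_pos: [497.0, 236.1, 238.8]
ee_rot: [-3.138, 0.144, -0.001]
wrist_force: [0.4, -0.8, -0.0]
width: 88.4
grip_force: 0.0
```

play_rows([
  [14, 41, 0, 0],
  [27, 82, 0, 0],
  [40, 123, 0, 0],
  [40, 123, 0, 0],
  [40, 123, 0, 0],
])

```text
time_s: 3.23
ee_pos: [536.4, 358.8, 237.6]
ee_rot: [3.138, -0.14, -0.002]
wrist_force: [0.4, -1.0, -0.0]
width: 88.4
grip_force: 0.0
```

```bash
python3 - <<'E'
from h import *
s=monitor.read_state();print(s['time_s'],s['ee_pos'],s['ee_rot'],s['qpos'])
p,d,c=grab('wrist'); cv2.imwrite('pics/w1.png',p)
print('cam',-np.array(c['R']).T@np.array(c['t']).ravel(), np.array(c['R'])[2])
for t in('lid_handle','bolt1_grip'):
    for r in optics.find_in('wrist',t): print(t,r['score'],r['xy'],ray_z(c,r['xy'],128).round(1))
P=cloud(c,d,np.ones(d.shape,bool)); m=(P[:,2]>124)&(P[:,2]<140)
print(P[m].mean(0) if m.any() else None)
for r in optics.regions_of('wrist','lid_handle'):
    q=cloud(c,d,r['mask']); q=q[q[:,2]>124]; print(r['score'],len(q),q.mean(0) if len(q) else 0,np.ptp(q,0) if len(q) else 0)
E
```

```text
3.2333 [536.35661973 358.84521329 237.60050762] [ 3.13804209e+00 -1.39777227e-01 -1.81195635e-03] [4.06020488e-01 3.36318066e-01 1.41803890e+00 1.09393869e-04
 1.38846522e+00 2.06582370e+00]
cam [604.65382321 350.62803181 383.70597572] [-0.26816992  0.02332079 -0.96308932]
lid_handle 0.94 [459.8, 190.5] [566.4 252.  128. ]
bolt1_grip 0.96 [327.1, 153.5] [602.1 348.5 128. ]
[550.75793475 261.33429297 127.69563495]
0.93 4948 [550.80789994 260.60701539 128.17485212] [149.90785835 251.73844272 184.42401434]
```

View pics/w1.png

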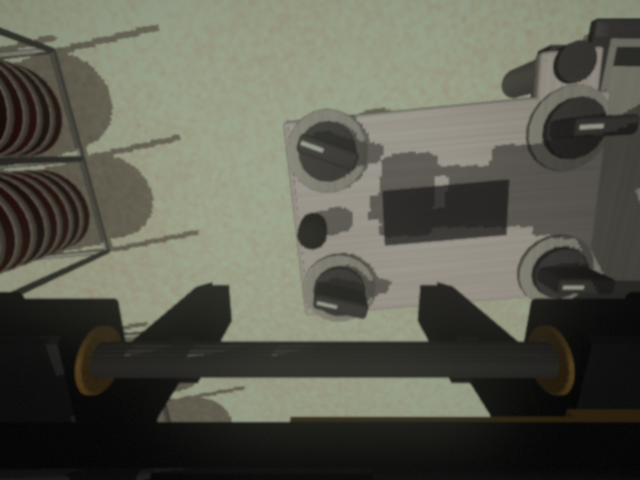

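The wrist view shows the lid with the handle post top at about (312,230), bolt knobs at (327,150), (340,290), (575,125) and (562,270), and the fingers at the bottom.

```bash
python3 - <<'E'
from h import *
c=optics.calibration('wrist')
print(ray_z(c,(312,228),130).round(1))
for xy in((325,150),(338,288),(575,125),(562,270)):print(xy,ray_z(c,xy,115).round(1))
yaw=-0.0928;R=lambda a:np.array([[np.cos(a),-np.sin(a)],[np.sin(a),np.cos(a)]])
O=np.array([542.5,48.0]);pin=O+R(yaw)@[100,112]
rel={'h':(-218,-112),'b1':(-200,-50),'b2':(-200,-174),'b3':(0,-50),'b4':(0,-174)}
for th in(1.44,1.47,1.5,1.62,0):print(th,{k:(pin+R(yaw-th)@v).round(0).tolist() for k,v in rel.items()})
E
```

```text
[548.6 363.1 130. ]
(325, 150) [605.1 347.8 115. ]
(338, 288) [491.  347.3 115. ]
(575, 125) [605.4 159.4 115. ]
(562, 270) [489.6 158.3 115. ]
1.44 {'h': [532.0, 364.0], 'b1': [595.0, 348.0], 'b2': [471.0, 343.0], 'b3': [602.0, 148.0], 'b4': [479.0, 144.0]}
1.47 {'h': [539.0, 367.0], 'b1': [601.0, 350.0], 'b2': [477.0, 349.0], 'b3': [602.0, 150.0], 'b4': [478.0, 149.0]}
1.5 {'h': [545.0, 371.0], 'b1': [607.0, 351.0], 'b2': [483.0, 354.0], 'b3': [602.0, 151.0], 'b4': [478.0, 154.0]}
1.62 {'h': [572.0, 382.0], 'b1': [631.0, 355.0], 'b2': [509.0, 373.0], 'b3': [603.0, 157.0], 'b4': [480.0, 175.0]}
0 {'h': [425.0, 59.0], 'b1': [449.0, 119.0], 'b2': [437.0, -4.0], 'b3': [648.0, 100.0], 'b4': [636.0, -23.0]}
```

play_rows([
  [5, 7, -40, 0],
  [5, 7, -80, 0],
  [5, 7, -115, 0],
  [5, 7, -141, 0],
  [5, 7, -141, 0],
])

```text
time_s: 3.85
ee_pos: [537.7, 360.3, 91.5]
ee_rot: [3.133, -0.148, -0.015]
wrist_force: [-1.2, -0.1, -0.4]
width: 88.4
grip_force: 0.0
```

play_rows([
  [0, 0, 0, 0],
  [0, 0, 0, 0],
  [0, 0, 0, 0],
  [0, 0, 0, 0],
  [0, 0, 0, 0],
], gripper=-1, squeeze=25)

```text
time_s: 4.27
ee_pos: [542.8, 364.2, 99.9]
ee_rot: [-3.137, 0.145, -0.005]
wrist_force: [0.2, -0.6, 0.3]
width: 57.3
grip_force: 0.0
```

play_rows([
  [0, 0, 0, 0],
  [0, 0, 0, 0],
  [0, 0, 0, 0],
  [0, 0, 0, 0],
  [0, 0, 0, 0],
])

```text
time_s: 4.68
ee_pos: [540.2, 367.1, 97.7]
ee_rot: [-3.132, 0.145, 0.004]
wrist_force: [-8.4, 21.2, 0.2]
width: 23.7
grip_force: 9.7
```

play_rows([
  [0, 3, 0, 0],
  [6, 6, 0, 0],
  [12, 9, 0, 0],
  [18, 12, 0, 0],
  [24, 15, 0, 0],
])

```text
time_s: 5.1
ee_pos: [566.2, 378.8, 97.7]
ee_rot: [3.138, -0.145, -0.001]
wrist_force: [-3.7, -3.0, 4.1]
width: 23.3
grip_force: 25.0
```

play_rows([
  [5, 2, 0, 0],
  [10, 4, 0, 0],
  [10, 4, 0, 0],
  [10, 4, 0, 0],
  [10, 4, 0, 0],
])

```text
time_s: 5.52
ee_pos: [576.5, 382.4, 97.8]
ee_rot: [-3.138, 0.145, -0.002]
wrist_force: [1.2, -1.7, 1.0]
width: 23.3
grip_force: 25.0
```

```bash
python3 - <<'E'
from h import *
s=monitor.read_state();print(s['time_s'],s['ee_pos'],s['wrist_force'],s['width'])
p,d,c=grab('top'); cv2.imwrite('pics/t2.png',p)
P=cloud(c,d,np.ones(d.shape,bool)); v,u=np.nonzero(d>0)
m=(abs(P[:,2]-84)<2.5)&(P[:,1]>80)&(P[:,1]<250)&(P[:,0]<660)&(P[:,0]>400)
print(cv2.minAreaRect(P[m][:,:2].astype(np.float32)))
q=P[m][:,:2]
# near edge line (small x): per y-bin min
b=[(y,q[(abs(q[:,1]-y)<4)][:,0].min()) for y in range(150,245,8) if (abs(q[:,1]-y)<4).sum()>5]
k=np.polyfit(*zip(*b),1);print('lid side slope dx/dy',k, 'theta=',np.pi/2-0.0928+np.arctan(k[0]))
E
```

```text
5.5167 [576.51332227 382.44883454  97.76619898] [ 1.18838315 -1.70353251  0.97290652] 23.29271295479742
((554.3680419921875, 184.6781005859375), (130.5310821533203, 210.8495330810547), 89.98953247070312)
lid side slope dx/dy [1.66386281e-01 4.27681557e+02] theta= 1.6428721844446514
```

play_rows([
  [0, 0, 0, 0],
  [0, 0, 0, 0],
  [0, 0, 0, 0],
  [0, 0, 30, 0],
  [0, 0, 70, 0],
], gripper=0.3)

```text
time_s: 5.98
ee_pos: [572.3, 381.5, 163.1]
ee_rot: [3.134, -0.144, -0.014]
wrist_force: [1.5, -0.2, 0.5]
width: 54.5
grip_force: 0.0
```

play_rows([
  [0, -10, 30, 0],
  [0, -50, 70, 0],
  [1, -90, 72, 0],
  [2, -130, 72, 0],
  [4, -171, 72, 0],
], gripper=1)

```text
time_s: 6.4
ee_pos: [579.4, 218.8, 241.5]
ee_rot: [-3.138, 0.142, -0.005]
wrist_force: [0.1, -0.5, 0.1]
width: 86.8
grip_force: 0.0
```

play_rows([
  [1, -41, 0, 0],
  [2, -82, 0, 0],
  [3, -123, 0, 0],
  [4, -164, 0, 0],
  [4, -201, 0, 0],
])

```text
time_s: 6.82
ee_pos: [582.9, 16.5, 239.8]
ee_rot: [3.138, -0.145, 0.0]
wrist_force: [-0.1, 1.0, -0.6]
width: 88.2
grip_force: 0.0
```

```bash
cat > jars.py <<'E'
from h import *
def jars():
    p,d,c=grab('top'); P=cloud(c,d,np.ones(d.shape,bool)); v,u=np.nonzero(d>0)
    hsv=cv2.cvtColor(p,cv2.COLOR_BGR2HSV)[v,u]
    m=(P[:,2]>44)&(P[:,2]<68)&(P[:,0]>250)&(P[:,0]<800)&(P[:,1]<110)&(hsv[:,1]<90)&(hsv[:,2]>90)
    im=np.zeros(d.shape,np.uint8); im[v[m],u[m]]=255
    im=cv2.morphologyEx(im,cv2.MORPH_OPEN,np.ones((5,5)))
    n,l,st,ce=cv2.connectedComponentsWithStats(im)
    for i in range(1,n):
        if st[i,4]>250:
            q=P[(l[v,u]==i)]; cc,r=cv2.minEnclosingCircle(q[:,:2].astype(np.float32)); print(np.round(ce[i]),st[i,4],q.mean(0).round(1),'circ',np.round(cc,1),round(r,1))
    return p
if __name__=='__main__':
    s=monitor.read_state();print(s['time_s'],s['ee_pos'].round(1),s['width'],s['wrist_force'].round(1)); jars()
E
python3 jars.py
```

```text
6.8167 [582.9  16.5 239.8] 88.22062537463425 [-0.1  1.  -0.6]
[309. 134.] 1577 [767.1 -75.8  52.9] circ [763.7 -75.3] 77.7
[442. 226.] 850 [ 592.7 -311.7   55.4] circ [ 592.2 -311.8] 30.1
[316. 292.] 909 [478.7 -88.2  59.9] circ [480.3 -89.1] 40.7
[489. 290.] 861 [ 479.9 -391.2   55.6] circ [ 480.3 -391.7] 29.8
[430. 317.] 868 [ 433.5 -285.1   55.6] circ [ 433.6 -285.4] 29.9
```

play_rows([
  [2, -41, 0, 0],
  [3, -82, 0, 0],
  [4, -123, 0, 0],
  [5, -164, 0, 0],
  [6, -205, 0, 0],
])

```text
time_s: 7.28
ee_pos: [589.1, -187.7, 239.7]
ee_rot: [-3.138, 0.144, -0.0]
wrist_force: [1.1, -0.1, -0.4]
width: 88.6
grip_force: 0.0
```

play_rows([
  [1, -40, 0, 0],
  [2, -80, 0, 0],
  [3, -117, 0, 0],
  [3, -117, -30, 0],
  [3, -117, -65, 0],
])

```text
time_s: 7.7
ee_pos: [593.8, -307.2, 177.2]
ee_rot: [3.134, -0.15, 0.01]
wrist_force: [1.0, 0.2, -0.3]
width: 88.2
grip_force: 0.0
```

play_rows([
  [0, 0, -40, 0],
  [0, 0, -80, 0],
  [0, 0, -115, 0],
  [0, 0, -140, 0],
  [0, 0, -151, 0],
])

```text
time_s: 8.12
ee_pos: [589.7, -300.9, 18.6]
ee_rot: [-3.134, 0.144, 0.01]
wrist_force: [0.6, 0.8, -0.9]
width: 88.3
grip_force: 0.0
```

play_rows([
  [0, 0, 0, 0],
  [0, 0, 0, 0],
  [0, 0, 0, 0],
  [0, 0, 0, 0],
  [0, 0, 0, 0],
], gripper=-1, squeeze=30)

```text
time_s: 8.53
ee_pos: [593.8, -304.5, 26.3]
ee_rot: [3.136, -0.145, 0.006]
wrist_force: [-0.7, -0.5, 4.7]
width: 59.2
grip_force: 30.0
```

play_rows([
  [0, 0, 0, 0],
  [0, 0, 0, 0],
  [0, 0, 0, 0],
  [0, 0, 0, 0],
  [0, 0, 0, 0],
])

```text
time_s: 8.95
ee_pos: [593.8, -304.5, 26.2]
ee_rot: [3.136, -0.145, 0.005]
wrist_force: [-0.0, -0.7, 6.0]
width: 59.5
grip_force: 30.0
```

play_rows([
  [0, 0, 25, 0],
  [0, 0, 55, 0],
  [0, 0, 90, 0],
  [0, 20, 115, 0],
  [1, 50, 115, 0],
])

```text
time_s: 9.37
ee_pos: [596.6, -257.5, 146.5]
ee_rot: [3.131, -0.15, 0.017]
wrist_force: [1.2, -0.6, -0.5]
width: 59.8
grip_force: 30.0
```

play_rows([
  [2, 35, 0, 0],
  [4, 70, 0, 0],
  [6, 105, 0, 0],
  [8, 140, 0, 0],
  [10, 175, 0, 0],
])

```text
time_s: 9.78
ee_pos: [603.1, -76.7, 139.2]
ee_rot: [3.138, -0.145, 0.001]
wrist_force: [0.6, 0.7, -1.0]
width: 59.2
grip_force: 30.0
```

play_rows([
  [2, 35, 0, 0],
  [4, 70, 0, 0],
  [6, 95, 0, 0],
  [8, 108, 0, 0],
  [8, 108, 0, 0],
])

```text
time_s: 10.2
ee_pos: [611.4, 32.3, 139.0]
ee_rot: [-3.138, 0.139, -0.001]
wrist_force: [-0.2, 0.2, -1.5]
width: 59.0
grip_force: 30.0
```

play_rows([
  [0, 0, 0, 0],
  [0, 0, 0, 0],
  [0, 0, 0, 0],
  [0, 0, 0, 0],
])

```text
time_s: 10.53
ee_pos: [611.4, 28.1, 138.6]
ee_rot: [3.138, -0.148, -0.0]
wrist_force: [0.9, 0.3, -2.1]
width: 59.4
grip_force: 30.0
```

play_rows([
  [1, 0, -20, 0],
  [1, 0, -40, 0],
  [1, 0, -60, 0],
  [1, 0, -75, 0],
  [1, 0, -85, 0],
])

```text
time_s: 10.95
ee_pos: [611.2, 28.7, 51.7]
ee_rot: [-3.138, 0.147, 0.004]
wrist_force: [-0.4, 0.4, -0.9]
width: 59.1
grip_force: 30.0
```

play_rows([
  [0, 0, -5, 0],
  [0, 0, -10, 0],
  [0, 0, -15, 0],
  [0, 0, -19, 0],
  [0, 0, -20, 0],
])

```text
time_s: 11.37
ee_pos: [612.4, 29.6, 33.5]
ee_rot: [3.138, -0.145, 0.0]
wrist_force: [-0.1, 0.4, -1.3]
width: 59.3
grip_force: 30.0
```

play_rows([
  [0, 0, 0, 0],
  [0, 0, 0, 0],
  [0, 0, 0, 0],
])

```text
time_s: 11.62
ee_pos: [612.7, 29.7, 34.2]
ee_rot: [3.138, -0.145, 0.001]
wrist_force: [0.6, -0.3, -1.7]
width: 59.3
grip_force: 30.0
```

play_rows([
  [0, 0, -2, 0],
  [0, 0, -2, 0],
])

```text
time_s: 11.78
ee_pos: [612.9, 29.6, 32.3]
ee_rot: [3.138, -0.145, 0.002]
wrist_force: [-0.1, 0.5, 1.5]
width: 59.0
grip_force: 30.0
```

play_rows([
  [0, 0, 0, 0],
  [0, 0, 0, 0],
  [0, 0, 0, 0],
  [0, 0, 0, 0],
  [0, 0, 0, 0],
], gripper=0.52)

```text
time_s: 12.2
ee_pos: [612.2, 29.6, 31.5]
ee_rot: [-3.138, 0.145, 0.0]
wrist_force: [0.9, -0.0, -0.4]
width: 67.0
grip_force: 0.0
```

play_rows([
  [0, 0, 15, 0],
  [0, 0, 35, 0],
  [0, 0, 65, 0],
  [0, 0, 105, 0],
  [0, 0, 145, 0],
])

```text
time_s: 12.62
ee_pos: [611.3, 29.7, 177.1]
ee_rot: [-3.138, 0.145, 0.004]
wrist_force: [0.6, 0.8, -0.2]
width: 67.1
grip_force: 0.0
```

play_rows([
  [-10, -40, 40, 0],
  [-25, -78, 60, 0],
  [-40, -116, 60, 0],
  [-55, -154, 60, 0],
  [-70, -192, 60, 0],
], gripper=1)

```text
time_s: 13.03
ee_pos: [547.3, -150.4, 238.0]
ee_rot: [3.137, -0.143, 0.004]
wrist_force: [0.4, -0.9, -0.6]
width: 88.0
grip_force: 0.0
```

```bash
python3 - <<'E'
from jars import *
s=monitor.read_state();print(s['time_s'],s['ee_pos'].round(1))
cv2.imwrite('pics/t3.png',jars())
E
```

```text
13.0333 [ 547.3 -150.4  238. ]
[281. 135.] 1152 [765.2 -25.3  53. ] circ [771.8 -22.5] 64.3
[253. 227.] 541 [593.   22.3  61.5] circ [590.3  17.4] 29.6
[307. 280.] 387 [498.4 -73.1  59.9] circ [491.5 -81.1] 36.9
[490. 290.] 812 [ 479.6 -392.2   55.8] circ [ 480.2 -392.1] 29.0
[429. 317.] 905 [ 433.5 -283.8   55.4] circ [ 433.3 -284.8] 30.3
```

View pics/t3.png

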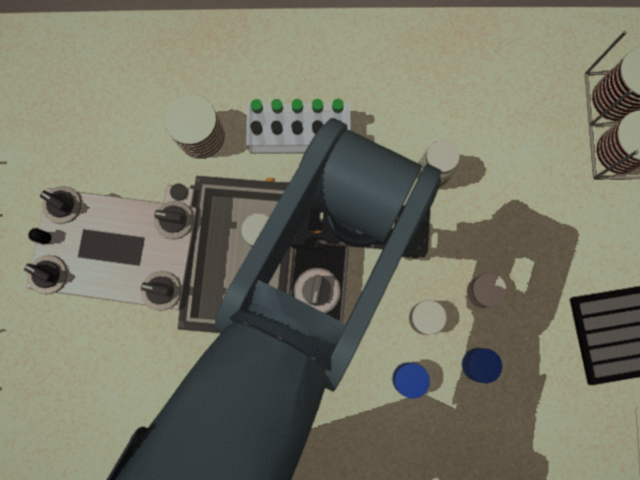

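The top view shows the placed jar in the chamber at (253,227), partly hidden by the arm. The other two white caps are at (429,317) and (489,290). I'll head for the jar at (480,-392).

play_rows([
  [-9, -38, 0, 0],
  [-18, -76, 0, 0],
  [-27, -114, 0, 0],
  [-36, -152, 0, 0],
  [-45, -190, 0, 0],
])

```text
time_s: 13.5
ee_pos: [502.0, -340.3, 236.5]
ee_rot: [-3.138, 0.145, -0.0]
wrist_force: [0.6, 0.4, -0.0]
width: 88.1
grip_force: 0.0
```

play_rows([
  [-9, -20, -30, 0],
  [-14, -38, -50, 0],
  [-14, -38, -50, 0],
  [-14, -38, -50, 0],
  [-14, -38, -50, 0],
])

```text
time_s: 13.92
ee_pos: [489.2, -376.4, 187.1]
ee_rot: [-3.138, 0.145, -0.001]
wrist_force: [0.5, 0.4, 0.0]
width: 87.7
grip_force: 0.0
```

```bash
python3 jars.py
```

```text
13.9167 [ 489.2 -376.4  187.1] 87.74955469158276 [0.5 0.4 0. ]
[301. 134.] 1968 [767.2 -61.5  52.8] circ [772.7 -57.4] 97.6
[258. 229.] 827 [588.9  13.8  61.6] circ [589.2  14.5] 29.6
[313. 295.] 700 [472.  -83.   60.2] circ [479.  -88.2] 40.5
[421. 311.] 293 [ 444.1 -271.5   55.1] circ [ 442.  -276.1] 26.0
```

play_rows([
  [-9, -16, 0, 0],
  [-9, -16, -30, 0],
  [-9, -16, -65, 0],
  [-9, -16, -100, 0],
  [-9, -16, -130, 0],
])

```text
time_s: 14.38
ee_pos: [480.9, -392.0, 56.5]
ee_rot: [3.137, -0.142, 0.003]
wrist_force: [0.4, 0.4, -0.0]
width: 87.9
grip_force: 0.0
```

play_rows([
  [0, 0, -20, 0],
  [0, 0, -31, 0],
  [0, 0, -31, 0],
  [0, 0, -31, 0],
])

```text
time_s: 14.72
ee_pos: [480.7, -392.9, 26.7]
ee_rot: [3.137, -0.143, 0.002]
wrist_force: [0.4, -0.8, 0.5]
width: 88.3
grip_force: 0.0
```

play_rows([
  [0, 0, 0, 0],
  [0, 0, 0, 0],
  [0, 0, 0, 0],
  [0, 0, 0, 0],
  [0, 0, 0, 0],
], gripper=-1)

```text
time_s: 15.13
ee_pos: [480.0, -393.3, 26.4]
ee_rot: [3.137, -0.145, 0.002]
wrist_force: [-0.5, 1.5, 4.1]
width: 59.7
grip_force: 30.0
```

play_rows([
  [0, 0, 0, 0],
  [0, 0, 0, 0],
  [0, 0, 0, 0],
])

```text
time_s: 15.38
ee_pos: [480.0, -393.3, 26.4]
ee_rot: [3.138, -0.145, 0.001]
wrist_force: [-1.2, 1.1, 5.9]
width: 59.2
grip_force: 30.0
```

play_rows([
  [0, 0, 25, 0],
  [0, 0, 55, 0],
  [0, 0, 90, 0],
  [0, 0, 118, 0],
  [2, 20, 125, 0],
])

```text
time_s: 15.8
ee_pos: [483.2, -377.8, 156.3]
ee_rot: [3.13, -0.148, 0.01]
wrist_force: [0.8, -0.2, -0.1]
width: 59.5
grip_force: 30.0
```

play_rows([
  [4, 35, 0, 0],
  [8, 70, 0, 0],
  [12, 105, 0, 0],
  [16, 140, 0, 0],
  [20, 175, 0, 0],
])

```text
time_s: 16.22
ee_pos: [501.1, -196.2, 150.2]
ee_rot: [-3.138, 0.146, 0.001]
wrist_force: [0.4, 0.4, -0.9]
width: 59.5
grip_force: 30.0
```

play_rows([
  [4, 35, 0, 0],
  [8, 70, 0, 0],
  [12, 105, 0, 0],
  [16, 140, 0, 0],
  [20, 175, 0, 0],
])

```text
time_s: 16.63
ee_pos: [521.2, -21.2, 150.3]
ee_rot: [-3.138, 0.145, 0.001]
wrist_force: [1.5, -0.4, -1.2]
width: 59.2
grip_force: 30.0
```

play_rows([
  [3, 30, 0, 0],
  [6, 55, 0, 0],
  [8, 70, 0, 0],
  [8, 70, 0, 0],
  [8, 70, 0, 0],
])

```text
time_s: 17.05
ee_pos: [529.3, 47.7, 150.1]
ee_rot: [3.138, -0.142, -0.001]
wrist_force: [-0.9, -0.5, -0.5]
width: 59.9
grip_force: 30.0
```

play_rows([
  [0, 0, 0, 0],
  [0, 0, 0, 0],
  [0, 0, 0, 0],
])

```text
time_s: 17.3
ee_pos: [529.6, 46.0, 150.4]
ee_rot: [3.138, -0.147, -0.0]
wrist_force: [-0.3, -0.9, -1.2]
width: 59.4
grip_force: 30.0
```

play_rows([
  [0, 0, -25, 0],
  [0, 0, -50, 0],
  [0, 0, -70, 0],
  [0, 0, -88, 0],
  [0, 0, -98, 0],
])

```text
time_s: 17.72
ee_pos: [528.3, 46.4, 50.3]
ee_rot: [-3.138, 0.147, 0.005]
wrist_force: [1.0, 0.7, -1.2]
width: 59.3
grip_force: 30.0
```

play_rows([
  [0, 0, -5, 0],
  [0, 0, -10, 0],
  [0, 0, -15, 0],
  [0, 0, -18, 0],
  [0, 0, -20, 0],
])

```text
time_s: 18.13
ee_pos: [530.1, 47.0, 32.8]
ee_rot: [3.138, -0.145, 0.001]
wrist_force: [-0.1, 0.3, -1.5]
width: 59.2
grip_force: 30.0
```

play_rows([
  [0, 0, 0, 0],
  [0, 0, 0, 0],
  [0, 0, 0, 0],
])

```text
time_s: 18.38
ee_pos: [530.0, 47.1, 32.9]
ee_rot: [3.138, -0.145, 0.001]
wrist_force: [0.1, -1.1, -1.5]
width: 59.3
grip_force: 30.0
```

play_rows([
  [0, 0, 0, 0],
  [0, 0, 0, 0],
  [0, 0, 0, 0],
  [0, 0, 0, 0],
  [0, 0, 0, 0],
], gripper=0.52)

```text
time_s: 18.8
ee_pos: [529.7, 47.1, 32.6]
ee_rot: [3.138, -0.145, 0.0]
wrist_force: [0.5, 0.3, -0.2]
width: 66.9
grip_force: 0.0
```

play_rows([
  [0, 0, 15, 0],
  [0, 0, 35, 0],
  [0, 0, 65, 0],
  [0, 0, 105, 0],
  [0, 0, 145, 0],
])

```text
time_s: 19.22
ee_pos: [528.6, 47.2, 178.2]
ee_rot: [-3.138, 0.145, 0.004]
wrist_force: [1.2, -0.9, -0.2]
width: 67.3
grip_force: 0.0
```

play_rows([
  [-5, -30, 0, 0],
  [-14, -65, 0, 0],
  [-24, -100, 0, 0],
  [-34, -135, 0, 0],
  [-45, -170, 0, 0],
], gripper=1)

```text
time_s: 19.63
ee_pos: [484.1, -124.2, 177.8]
ee_rot: [3.138, -0.144, 0.001]
wrist_force: [0.5, 0.2, 0.1]
width: 87.9
grip_force: 0.0
```

play_rows([
  [-10, -30, 0, 0],
  [-20, -65, 0, 0],
  [-30, -100, 0, 0],
  [-40, -135, 0, 0],
  [-52, -162, 0, 0],
])

```text
time_s: 20.05
ee_pos: [432.0, -287.5, 177.8]
ee_rot: [3.137, -0.146, 0.001]
wrist_force: [0.6, 0.1, 0.9]
width: 88.1
grip_force: 0.0
```

play_rows([
  [0, 0, 0, 0],
  [0, 0, 0, 0],
  [0, 0, 0, 0],
])

```text
time_s: 20.3
ee_pos: [432.6, -284.3, 177.3]
ee_rot: [-3.137, 0.146, 0.0]
wrist_force: [0.8, 0.3, 0.3]
width: 87.8
grip_force: 0.0
```

```bash
python3 - <<'E'
from jars import *
s=monitor.read_state();print(s['time_s'],s['ee_pos'].round(1))
jars()
p,d,c=grab('wrist');cv2.imwrite('pics/w2.png',p)
print(proj(c,[[433.4,-285,56]]))
for r in optics.find_in('wrist','jar1'): print(r['score'],r['xy'],ray_z(c,r['xy'],40).round())
E
```

```text
20.3 [ 432.6 -284.3  177.3]
[301. 134.] 1936 [767.  -62.3  52.9] circ [771.9 -57.5] 97.4
[258. 229.] 822 [589.2  14.6  61.3] circ [589.   14.7] 29.6
[239. 263.] 860 [529.   47.3  61.5] circ [529.5  47.4] 29.8
[310. 292.] 655 [477.8 -76.9  60.2] circ [480.  -87.3] 40.4
[[325.33887996 237.49399058]]
0.89 [323.7, 233.1] [ 433. -284.   40.]
0.72 [412.1, 289.2] [ 375. -358.   40.]
0.7 [304.4, 324.1] [ 349. -258.   40.]
```

View pics/w2.png

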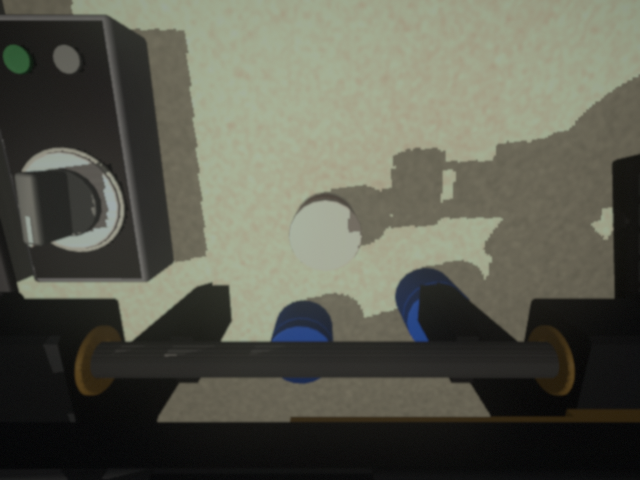

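The wrist view shows the white-capped jar at (326,233), where it was predicted. The blue ones at (303,340) and (425,300) are clear of the fingers. Grasping.

play_rows([
  [1, -1, -35, 0],
  [1, -1, -70, 0],
  [1, -1, -105, 0],
  [1, -1, -130, 0],
  [1, -1, -140, 0],
])

```text
time_s: 20.87
ee_pos: [432.1, -282.7, 33.8]
ee_rot: [-3.134, 0.142, 0.007]
wrist_force: [0.1, 0.1, 0.1]
width: 87.7
grip_force: 0.0
```

play_rows([
  [0, 0, -11, 0],
  [0, 0, -11, 0],
  [0, 0, -11, 0],
])

```text
time_s: 21.12
ee_pos: [434.4, -286.0, 27.2]
ee_rot: [3.138, -0.144, 0.001]
wrist_force: [-0.9, -0.4, 0.5]
width: 88.1
grip_force: 0.0
```

play_rows([
  [0, 0, 0, 0],
  [0, 0, 0, 0],
  [0, 0, 0, 0],
  [0, 0, 0, 0],
  [0, 0, 0, 0],
], gripper=-1)

```text
time_s: 21.53
ee_pos: [434.0, -286.1, 27.2]
ee_rot: [3.138, -0.145, 0.001]
wrist_force: [-0.7, 1.2, 5.1]
width: 59.2
grip_force: 30.0
```

play_rows([
  [0, 0, 0, 0],
  [0, 0, 0, 0],
  [0, 0, 0, 0],
])

```text
time_s: 21.78
ee_pos: [433.9, -286.2, 27.2]
ee_rot: [3.138, -0.145, 0.001]
wrist_force: [-0.5, 1.3, 6.2]
width: 59.1
grip_force: 30.0
```

play_rows([
  [0, 0, 25, 0],
  [0, 0, 55, 0],
  [0, 0, 90, 0],
  [0, 0, 118, 0],
  [2, 20, 125, 0],
])

```text
time_s: 22.2
ee_pos: [437.7, -270.3, 156.8]
ee_rot: [3.131, -0.148, 0.01]
wrist_force: [1.8, -1.3, -1.1]
width: 59.4
grip_force: 30.0
```

play_rows([
  [3, 35, 0, 0],
  [6, 70, 0, 0],
  [9, 105, 0, 0],
  [12, 140, 0, 0],
  [15, 175, 0, 0],
])

```text
time_s: 22.62
ee_pos: [450.1, -89.3, 151.2]
ee_rot: [-3.138, 0.146, 0.001]
wrist_force: [1.8, -0.1, -0.9]
width: 59.1
grip_force: 30.0
```

play_rows([
  [3, 35, 0, 0],
  [6, 70, 0, 0],
  [9, 105, 0, 0],
  [12, 134, 0, 0],
  [12, 134, 0, 0],
])

```text
time_s: 23.03
ee_pos: [462.0, 47.5, 151.1]
ee_rot: [-3.137, 0.138, 0.001]
wrist_force: [-1.2, -0.3, -1.6]
width: 59.3
grip_force: 30.0
```

play_rows([
  [0, 0, 0, 0],
  [0, 0, 0, 0],
  [0, 0, 0, 0],
  [0, 0, 0, 0],
])

```text
time_s: 23.37
ee_pos: [462.6, 42.0, 151.4]
ee_rot: [3.138, -0.148, -0.0]
wrist_force: [0.0, 0.2, -1.8]
width: 59.1
grip_force: 30.0
```

Descend with the third jar.

play_rows([
  [0, 1, -25, 0],
  [0, 1, -50, 0],
  [0, 1, -70, 0],
  [0, 1, -88, 0],
  [0, 1, -98, 0],
])

```text
time_s: 23.78
ee_pos: [461.4, 43.3, 51.5]
ee_rot: [-3.138, 0.148, 0.005]
wrist_force: [-0.9, -0.0, -1.4]
width: 59.4
grip_force: 30.0
```

play_rows([
  [0, 0, -5, 0],
  [0, 0, -10, 0],
  [0, 0, -15, 0],
  [0, 0, -18, 0],
  [0, 0, -20, 0],
])

```text
time_s: 24.2
ee_pos: [463.1, 44.0, 33.7]
ee_rot: [3.138, -0.145, 0.001]
wrist_force: [0.4, 0.3, -1.7]
width: 59.2
grip_force: 30.0
```

play_rows([
  [0, 0, 0, 0],
  [0, 0, 0, 0],
  [0, 0, 0, 0],
])

```text
time_s: 24.45
ee_pos: [463.0, 44.1, 33.9]
ee_rot: [3.138, -0.145, 0.001]
wrist_force: [0.3, 0.4, -1.5]
width: 59.5
grip_force: 30.0
```

play_rows([
  [0, 0, 0, 0],
  [0, 0, 0, 0],
  [0, 0, 0, 0],
  [0, 0, 0, 0],
  [0, 0, 0, 0],
], gripper=0.52)

```text
time_s: 24.87
ee_pos: [462.7, 44.1, 33.6]
ee_rot: [3.138, -0.145, 0.0]
wrist_force: [-0.1, 0.5, -0.9]
width: 67.0
grip_force: 0.0
```

play_rows([
  [0, 0, 15, 0],
  [0, 0, 35, 0],
  [0, 0, 65, 0],
  [0, 0, 105, 0],
  [0, 0, 145, 0],
])

```text
time_s: 25.28
ee_pos: [461.5, 44.3, 179.3]
ee_rot: [-3.138, 0.145, 0.004]
wrist_force: [1.4, -0.7, 0.1]
width: 66.9
grip_force: 0.0
```

play_rows([
  [3, 10, 35, 0],
  [12, 40, 60, 0],
  [24, 75, 60, 0],
  [36, 110, 60, 0],
  [47, 145, 60, 0],
], gripper=1)

```text
time_s: 25.7
ee_pos: [510.4, 190.7, 239.6]
ee_rot: [-3.138, 0.146, -0.004]
wrist_force: [1.1, 0.4, -0.1]
width: 88.1
grip_force: 0.0
```

play_rows([
  [12, 35, 0, 0],
  [24, 70, 0, 0],
  [36, 105, 0, 0],
  [48, 140, 0, 0],
  [60, 175, 0, 0],
])

```text
time_s: 26.12
ee_pos: [569.7, 366.0, 238.1]
ee_rot: [3.138, -0.144, -0.0]
wrist_force: [1.3, -0.4, 0.5]
width: 87.9
grip_force: 0.0
```

play_rows([
  [6, 18, 0, 0],
  [6, 18, 0, 0],
  [6, 18, 0, 0],
  [6, 18, 0, 0],
])

```text
time_s: 26.45
ee_pos: [575.3, 381.3, 237.9]
ee_rot: [3.137, -0.145, -0.001]
wrist_force: [-0.0, 0.0, 0.7]
width: 88.4
grip_force: 0.0
```

```bash
python3 jars.py
```

```text
26.45 [575.3 381.3 237.9] 88.37724697334025 [-0.   0.   0.7]
[301. 134.] 1982 [767.  -62.   52.8] circ [772.9 -57.6] 97.8
[243. 261.] 558 [533.7  39.7  61.6] circ [529.6  46.8] 29.2
```

```bash
python3 - <<'E'
from h import *
p,d,c=grab('scene');t,_,ct=grab('top')
cv2.imwrite('pics/s4.png',np.hstack([cv2.resize(p[180:420,240:560],(400,300)),cv2.resize(t[140:380,140:460],(400,300))]))
for r in optics.find_in('scene','jar1'): print(r['score'],r['xy'],ray_z(c,r['xy'],45).round())
E
```

```text
0.86 [379.0, 284.4] [529.  52.  45.]
0.77 [342.5, 293.1] [601.  25.  45.]
0.74 [400.4, 267.7] [465.  45.  45.]
0.58 [321.0, 152.4] [ 362. -370.   45.]
```

View pics/s4.png

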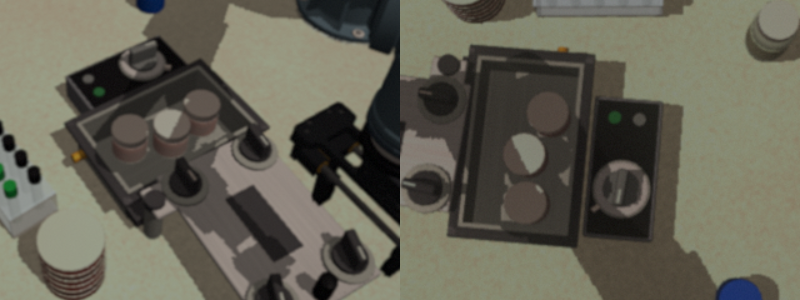

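Both views show all three jars standing in the trough, at right-crop (548,113), (524,153) and (525,202). Now I'll grip the handle and close the lid.

play_rows([
  [1, 1, -40, 0],
  [1, 1, -75, 0],
  [1, 1, -110, 0],
  [1, 1, -132, 0],
  [1, 1, -140, 0],
])

```text
time_s: 27.07
ee_pos: [574.0, 381.0, 93.7]
ee_rot: [3.135, -0.146, -0.01]
wrist_force: [-0.0, 0.1, 0.2]
width: 88.1
grip_force: 0.0
```

play_rows([
  [0, 0, 0, 0],
  [0, 0, 0, 0],
  [0, 0, 0, 0],
  [0, 0, 0, 0],
  [0, 0, 0, 0],
], gripper=-1, squeeze=25)

```text
time_s: 27.48
ee_pos: [577.8, 383.6, 100.7]
ee_rot: [-3.137, 0.145, -0.005]
wrist_force: [-1.1, 1.4, 0.0]
width: 56.6
grip_force: 0.0
```

play_rows([
  [0, 0, 0, 0],
  [0, 0, 0, 0],
  [0, 0, 0, 0],
  [0, 0, 0, 0],
  [0, 0, 0, 0],
])

```text
time_s: 27.9
ee_pos: [576.6, 382.6, 98.4]
ee_rot: [3.137, -0.144, -0.0]
wrist_force: [3.0, -13.7, 1.8]
width: 23.4
grip_force: 7.7
```

```bash
python3 - <<'E'
import numpy as np
from rig import monitor
s=monitor.read_state();print(s['ee_pos'],s['width'],s['grip_force'],s['wrist_force'],s['qpos'])
pin=np.array([652.5,150.2]);h=s['ee_pos'][:2]-pin
print(np.hypot(*h),np.arctan2(h[1],h[0]))
a0=np.arctan2(h[1],h[0]);
# closed handle direction: unit (-218,-112) 
ac=np.arctan2(-112,-218)-0.0928+2*np.pi
print('closed',ac,'total',ac-a0)
n=18
P=[pin+245*np.array([np.cos(a),np.sin(a)]) for a in a0+np.linspace(0,ac-a0,n+1)]
for i in range(0,n,5):
    print([[*np.round(P[min(j,n)]-P[i],0).tolist(),0,round((min(j,n)-i)*(ac-a0)/n,3)] for j in range(i+1,i+6)])
E
```

```text
[576.6201832  382.57062986  98.38967069] 23.355131367849943 7.712664417267661 [  3.04086225 -13.66968914   1.75974489] [ 4.15240538e-01  5.71842883e-01  1.38295258e+00 -1.22845699e-03
  1.18742278e+00  2.07842996e+00]
244.44601902410423 1.8864263493149607
closed 3.5233887302186964 total 1.6369623809037357
[[-21.0, -8.0, 0, np.float64(0.091)], [-41.0, -18.0, 0, np.float64(0.182)], [-60.0, -29.0, 0, np.float64(0.273)], [-78.0, -42.0, 0, np.float64(0.364)], [-95.0, -57.0, 0, np.float64(0.455)]]
[[-15.0, -16.0, 0, np.float64(0.091)], [-29.0, -34.0, 0, np.float64(0.182)], [-41.0, -52.0, 0, np.float64(0.273)], [-51.0, -72.0, 0, np.float64(0.364)], [-60.0, -93.0, 0, np.float64(0.455)]]
[[-7.0, -21.0, 0, np.float64(0.091)], [-11.0, -43.0, 0, np.float64(0.182)], [-14.0, -65.0, 0, np.float64(0.273)], [-14.0, -87.0, 0, np.float64(0.364)], [-13.0, -110.0, 0, np.float64(0.455)]]
[[3.0, -22.0, 0, np.float64(0.091)], [9.0, -44.0, 0, np.float64(0.182)], [16.0, -65.0, 0, np.float64(0.273)], [16.0, -65.0, 0, np.float64(0.273)], [16.0, -65.0, 0, np.float64(0.273)]]
```

play_rows([
  [-10, -3, 0, 0.04],
  [-24, -10, 0, 0.1],
  [-41, -18, 0, 0.182],
  [-60, -29, 0, 0.273],
  [-78, -42, 0, 0.364],
])

```text
time_s: 28.32
ee_pos: [499.4, 339.9, 98.4]
ee_rot: [3.11, 0.433, 0.005]
wrist_force: [9.1, -7.7, -2.9]
width: 23.1
grip_force: 25.0
```

play_rows([
  [-17, -15, 0, 0.091],
  [-32, -31, 0, 0.182],
  [-46, -49, 0, 0.273],
  [-58, -67, 0, 0.364],
  [-68, -87, 0, 0.455],
])

```text
time_s: 28.73
ee_pos: [432.1, 252.9, 98.5]
ee_rot: [2.932, 1.123, 0.007]
wrist_force: [13.0, -2.8, -10.6]
width: 23.4
grip_force: 25.0
```

play_rows([
  [-9, -21, 0, 0.091],
  [-16, -42, 0, 0.182],
  [-20, -64, 0, 0.273],
  [-23, -86, 0, 0.364],
  [-23, -108, 0, 0.455],
])

```text
time_s: 29.15
ee_pos: [409.7, 145.3, 98.5]
ee_rot: [2.603, 1.754, 0.009]
wrist_force: [15.0, 3.2, -18.8]
width: 23.2
grip_force: 25.0
```

play_rows([
  [1, -15, 0, 0.06],
  [3, -30, 0, 0.12],
  [6, -45, 0, 0.18],
  [10, -60, 0, 0.24],
  [13, -70, 0, 0.28],
])

```text
time_s: 29.57
ee_pos: [421.6, 75.6, 98.4]
ee_rot: [2.336, 2.099, 0.004]
wrist_force: [5.7, 4.1, -5.9]
width: 23.2
grip_force: 25.0
```

play_rows([
  [2, -6, 0, 0.03],
  [5, -12, 0, 0.06],
  [7, -18, 0, 0.08],
  [7, -18, 0, 0.08],
  [7, -18, 0, 0.08],
])

```text
time_s: 29.98
ee_pos: [426.7, 60.4, 98.3]
ee_rot: [-2.251, -2.184, -0.004]
wrist_force: [-1.5, 11.9, 2.0]
width: 23.0
grip_force: 25.0
```

```bash
cat > lid.py <<'E'
import numpy as np
from rig import monitor
s=monitor.read_state();print(s['time_s'],s['ee_pos'],s['ee_rot'],s['width'],s['grip_force'],s['wrist_force'],s['qpos'])
pin=np.array([652.5,150.2]);h=s['ee_pos'][:2]-pin
print(np.hypot(*h),'lid angle',(3.5234-np.arctan2(h[1],h[0]))%(2*np.pi))
E
python3 lid.py
```

```text
29.9833 [426.7345671   60.37150852  98.26696066] [-2.2514206  -2.18411051 -0.00354844] 22.98772764129605 25.0030865566805 [-1.53938346 11.85956517  1.96268814] [-0.13988395  0.04701663  2.07267803  0.00556398  1.02433439 -0.11243309]
242.9798110385842 lid angle 0.0031262919320189653
```

play_rows([
  [0, 0, 0, 0],
  [0, 0, 0, 0],
  [0, 0, 0, 0],
  [0, 0, 0, 0],
], gripper=0.1)

```text
time_s: 30.32
ee_pos: [427.8, 57.9, 98.6]
ee_rot: [2.253, 2.189, 0.0]
wrist_force: [0.1, 0.7, 0.3]
width: 47.0
grip_force: 0.0
```

play_rows([
  [0, 0, 30, 0],
  [0, 0, 65, 0],
  [0, 0, 100, 0],
  [20, -5, 135, 0],
  [40, -10, 165, 0],
])

```text
time_s: 30.73
ee_pos: [467.9, 48.1, 266.3]
ee_rot: [2.252, 2.188, 0.002]
wrist_force: [1.7, -0.3, -0.1]
width: 48.1
grip_force: 0.0
```

play_rows([
  [30, -10, 15, 0],
  [60, -20, 35, 0],
  [76, -30, 50, 0],
  [76, -30, 50, 0],
  [76, -30, 50, 0],
])

```text
time_s: 31.15
ee_pos: [544.0, 17.6, 313.4]
ee_rot: [2.254, 2.188, 0.0]
wrist_force: [-0.5, -0.1, 0.3]
width: 48.5
grip_force: 0.0
```

```bash
cat > bolts.py <<'E'
from h import *
B={'b1':(449,119),'b2':(437,-4),'b3':(648,100),'b4':(636,-23)}
def bolts(zlo=110,cent=B,rad=28):
    p,d,c=grab('wrist'); P=cloud(c,d,np.ones(d.shape,bool))
    for k,b in cent.items():
        m=(np.hypot(*(P[:,:2]-np.array(b)).T)<rad)&(P[:,2]>zlo)&(P[:,2]<135)
        if m.sum()<30: print(k,'few',m.sum());continue
        (cx,wh,a)=cv2.minAreaRect(P[m][:,:2].astype(np.float32))
        q=P[m][:,:2]-P[m][:,:2].mean(0); w,v=np.linalg.eigh(q.T@q)
        ang=np.arctan2(v[1,1],v[0,1]); th=(-0.0928-ang+0.3)%np.pi-0.3
        print(k,m.sum(),'rect',np.round(cx,1),np.round(wh,1),'line ang',round(ang,3),'theta',round(th,3),'ztop',np.percentile(P[m][:,2],90).round(1))
    return p
if __name__=='__main__':
    s=monitor.read_state();print(s['time_s'],s['ee_pos'].round(1),s['qpos'].round(2))
    cv2.imwrite('pics/w5.png',bolts())
E
python3 bolts.py
```

```text
31.15 [544.   17.6 313.4] [-0.19  0.06  1.59 -0.    1.49 -0.16]
b1 866 rect [449.1 119.2] [14.7 45.7] line ang 2.615 theta 0.434 ztop 127.8
b2 791 rect [437.7  -4. ] [14.1 45.6] line ang 2.716 theta 0.332 ztop 127.8
b3 864 rect [647.2 101. ] [15.  45.3] line ang 3.029 theta 0.02 ztop 127.4
b4 728 rect [636.2 -22.6] [14.4 45.7] line ang 2.969 theta 0.08 ztop 127.4
```

View pics/w5.png

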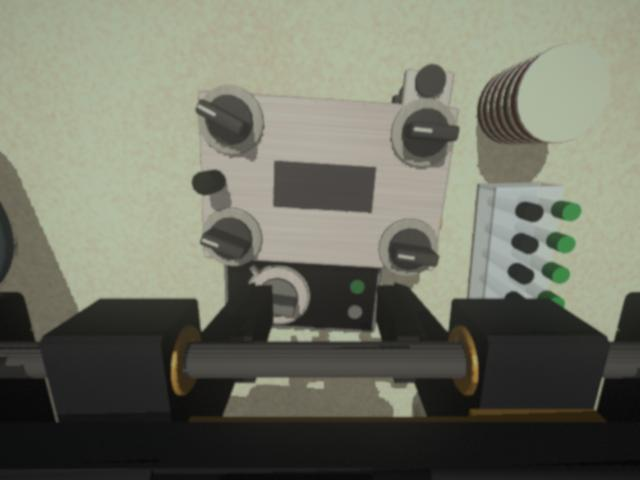

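The wrist view shows the lid closed over the chamber, with four knobs at (228,118), (425,132), (230,238) and (408,250). Now bolt 3: one grasp can do the whole turn.

play_rows([
  [20, 16, -30, 0.119],
  [40, 32, -60, 0.238],
  [60, 48, -90, 0.357],
  [80, 64, -120, 0.476],
  [100, 80, -150, 0.595],
], gripper=-0.41)

```text
time_s: 31.62
ee_pos: [642.1, 99.6, 160.8]
ee_rot: [-1.503, -2.756, 0.002]
wrist_force: [1.2, 0.6, -0.2]
width: 26.0
grip_force: 0.0
```

play_rows([
  [3, 3, -10, 0.119],
  [3, 3, -13, 0.238],
  [3, 3, -13, 0.357],
  [3, 3, -13, 0.476],
  [3, 3, -13, 0.595],
])

```text
time_s: 32.03
ee_pos: [644.2, 102.0, 148.7]
ee_rot: [-0.628, -3.074, 0.001]
wrist_force: [-0.2, -0.6, -0.0]
width: 25.8
grip_force: 0.0
```

play_rows([
  [0, 0, 0, 0.119],
  [0, 0, 0, 0.238],
  [0, 0, 0, 0.296],
  [0, 0, 0, 0.296],
  [0, 0, 0, 0.296],
])

```text
time_s: 32.45
ee_pos: [645.0, 101.6, 149.6]
ee_rot: [-0.181, -3.134, 0.0]
wrist_force: [0.1, 0.6, -0.3]
width: 25.9
grip_force: 0.0
```

```bash
python3 - <<'E'
from h import *
from scipy.spatial.transform import Rotation as R
s=monitor.read_state();print(s['time_s'],s['ee_pos'].round(1),s['qpos'].round(2),s['width'])
y=R.from_rotvec(s['ee_rot']).as_matrix()[:,1];print('finger line',np.arctan2(y[1],y[0]))
E
```

```text
32.45 [645.  101.6 149.6] [-0.03  0.44  1.47  0.    1.24 -1.48] 25.933314367802396
finger line 1.4554446232255591
```

play_rows([
  [2, -0.5, -12, 0],
  [2, -0.5, -24, 0],
  [2, -0.5, -36, 0],
  [2, -0.5, -46, 0],
  [2, -0.5, -46, 0],
])

```text
time_s: 32.87
ee_pos: [646.2, 100.6, 100.3]
ee_rot: [-0.179, -3.13, 0.0]
wrist_force: [-0.2, -0.2, -0.1]
width: 26.1
grip_force: 0.0
```

play_rows([
  [0, 0, 0, 0],
  [0, 0, 0, 0],
  [0, 0, 0, 0],
  [0, 0, 0, 0],
  [0, 0, 0, 0],
], gripper=-1, squeeze=40)

```text
time_s: 33.28
ee_pos: [648.7, 100.9, 104.4]
ee_rot: [0.179, 3.136, 0.001]
wrist_force: [1.8, 2.7, -3.8]
width: 13.7
grip_force: 40.0
```

play_rows([
  [0, 0, 0, -0.11],
  [0, 0, 0, -0.22],
  [0, 0, 0, -0.33],
  [0, 0, 0, -0.44],
  [0, 0, 0, -0.55],
])

```text
time_s: 33.7
ee_pos: [648.9, 101.2, 104.5]
ee_rot: [1.031, 2.967, 0.002]
wrist_force: [2.5, 3.4, -6.1]
width: 13.6
grip_force: 40.0
```

play_rows([
  [0, 0, 0, -0.11],
  [0, 0, 0, -0.22],
  [0, 0, 0, -0.33],
  [0, 0, 0, -0.44],
  [0, 0, 0, -0.55],
])

```text
time_s: 34.12
ee_pos: [649.1, 101.4, 104.5]
ee_rot: [1.798, 2.576, 0.003]
wrist_force: [4.4, 3.8, -6.9]
width: 13.9
grip_force: 40.0
```

play_rows([
  [0, 0, 0, -0.11],
  [0, 0, 0, -0.22],
  [0, 0, 0, -0.33],
  [0, 0, 0, -0.44],
  [0, 0, 0, -0.55],
])

```text
time_s: 34.53
ee_pos: [649.5, 101.4, 104.5]
ee_rot: [2.43, 1.99, 0.004]
wrist_force: [5.7, 5.1, -8.0]
width: 13.7
grip_force: 40.0
```

play_rows([
  [0, 0, 0, -0.11],
  [0, 0, 0, -0.22],
  [0, 0, 0, -0.33],
  [0, 0, 0, -0.44],
  [0, 0, 0, -0.52],
])

```text
time_s: 34.95
ee_pos: [649.7, 101.3, 104.5]
ee_rot: [2.86, 1.299, 0.005]
wrist_force: [6.5, 3.7, -9.0]
width: 13.7
grip_force: 40.0
```

play_rows([
  [0, 0, 0, -0.03],
  [0, 0, 0, -0.06],
  [0, 0, 0, -0.06],
  [0, 0, 0, -0.06],
])

```text
time_s: 35.28
ee_pos: [648.2, 101.4, 104.5]
ee_rot: [-2.893, -1.222, 0.001]
wrist_force: [-0.4, 4.7, -3.5]
width: 13.9
grip_force: 40.0
```

```bash
cat > st.py <<'E'
from h import *
from scipy.spatial.transform import Rotation as R
s=monitor.read_state();print(s['time_s'],s['ee_pos'].round(1),s['qpos'].round(2),round(s['width'],1),round(s['grip_force'],1),s['wrist_force'].round(1),s['ft_torque'].round(2))
y=R.from_rotvec(s['ee_rot']).as_matrix()[:,1];a=np.arctan2(y[1],y[0]);print('finger line',a,'theta if gripped',-0.0928-(a-np.pi/2))
E
python3 st.py
```

```text
35.2833 [648.2 101.4 104.5] [-0.03  0.49  1.49  0.    1.16  0.75] 13.9 40.0 [-0.4  4.7 -3.5] [0.82 0.2  0.3 ]
finger line -0.7714447611847447 theta if gripped 2.2494410879796414
```

play_rows([
  [0, 0, 0, 0],
  [0, 0, 0, 0],
  [0, 0, 0, 0],
  [0, 0, 20, 0],
  [0, 0, 46, 0],
], gripper=-0.41)

```text
time_s: 35.7
ee_pos: [647.0, 100.0, 148.5]
ee_rot: [-2.894, -1.219, 0.007]
wrist_force: [0.3, -1.0, -0.5]
width: 26.1
grip_force: 0.0
```

play_rows([
  [-2, -25, 0, 0.119],
  [-5, -50, 0, 0.238],
  [-7, -75, 0, 0.357],
  [-10, -100, 0, 0.476],
  [-12, -124, 0, 0.595],
])

```text
time_s: 36.12
ee_pos: [636.7, -25.2, 151.2]
ee_rot: [2.403, 2.021, 0.001]
wrist_force: [0.7, 0.3, 0.0]
width: 26.3
grip_force: 0.0
```

play_rows([
  [0, 0, 0, 0.119],
  [0, 0, 0, 0.238],
  [0, 0, 0, 0.357],
  [0, 0, 0, 0.476],
  [0, 0, 0, 0.595],
])

```text
time_s: 36.53
ee_pos: [637.0, -24.3, 151.1]
ee_rot: [1.706, 2.636, -0.0]
wrist_force: [-0.8, 0.3, -0.1]
width: 26.0
grip_force: 0.0
```

play_rows([
  [0, 0, 0, 0.119],
  [0, 0, 0, 0.238],
  [0, 0, 0, 0.357],
  [0, 0, 0, 0.476],
  [0, 0, 0, 0.595],
])

```text
time_s: 36.95
ee_pos: [637.0, -24.1, 151.1]
ee_rot: [0.858, 3.021, -0.001]
wrist_force: [-0.3, -1.2, 0.3]
width: 26.1
grip_force: 0.0
```

play_rows([
  [0, 0, 0, 0.119],
  [0, 0, 0, 0.238],
  [0, 0, 0, 0.357],
  [0, 0, 0, 0.385],
  [0, 0, 0, 0.385],
])

```text
time_s: 37.37
ee_pos: [637.0, -24.1, 151.0]
ee_rot: [0.272, 3.129, -0.001]
wrist_force: [1.4, -0.1, -0.6]
width: 25.9
grip_force: 0.0
```

```bash
python3 st.py; python3 bolts.py
```

```text
37.3667 [637.  -24.1 151. ] [-0.22  0.4   1.52 -0.    1.22 -1.62] 25.9 0.0 [ 1.4 -0.1 -0.6] [ 0.09 -0.13  0.04]
finger line 1.397572529205758 theta if gripped 0.08042379758913865
37.3667 [637.  -24.1 151. ] [-0.22  0.4   1.52 -0.    1.22 -1.62]
b1 few 0
b2 few 0
b3 2685 rect [647.4 100. ] [46.5 14.2] line ang 0.8 theta 2.249 ztop 128.5
b4 2197 rect [631.7 -22.2] [14.  45.5] line ang 2.922 theta 0.127 ztop 128.5
```

play_rows([
  [-1, 1.5, -12, 0],
  [-1, 1.5, -24, 0],
  [-1, 1.5, -36, 0],
  [-1, 1.5, -47, 0],
  [-1, 1.5, -47, 0],
])

```text
time_s: 37.83
ee_pos: [633.2, -21.4, 99.3]
ee_rot: [-0.273, -3.124, -0.001]
wrist_force: [-0.9, 0.2, -0.9]
width: 26.1
grip_force: 0.0
```

play_rows([
  [0, 0, 0, 0],
  [0, 0, 0, 0],
  [0, 0, 0, 0],
  [0, 0, 0, 0],
  [0, 0, 0, 0],
], gripper=-1)

```text
time_s: 38.25
ee_pos: [635.6, -22.5, 103.3]
ee_rot: [0.273, 3.13, -0.001]
wrist_force: [1.3, -4.7, -7.1]
width: 13.7
grip_force: 40.0
```

play_rows([
  [0, 0, 0, -0.11],
  [0, 0, 0, -0.22],
  [0, 0, 0, -0.33],
  [0, 0, 0, -0.44],
  [0, 0, 0, -0.55],
])

```text
time_s: 38.67
ee_pos: [634.8, -24.1, 103.3]
ee_rot: [-1.12, -2.935, 0.006]
wrist_force: [-3.3, -11.9, -4.4]
width: 13.8
grip_force: 40.0
```

play_rows([
  [0, 0, 0, -0.11],
  [0, 0, 0, -0.22],
  [0, 0, 0, -0.33],
  [0, 0, 0, -0.44],
  [0, 0, 0, -0.55],
])

```text
time_s: 39.08
ee_pos: [634.3, -25.3, 103.3]
ee_rot: [1.875, 2.52, -0.009]
wrist_force: [-5.2, -14.7, -3.2]
width: 13.8
grip_force: 40.0
```

play_rows([
  [0, 0, 0, -0.11],
  [0, 0, 0, -0.22],
  [0, 0, 0, -0.33],
  [0, 0, 0, -0.44],
  [0, 0, 0, -0.55],
])

```text
time_s: 39.5
ee_pos: [634.4, -25.6, 103.3]
ee_rot: [2.488, 1.915, -0.009]
wrist_force: [-3.9, -14.5, -4.1]
width: 13.8
grip_force: 40.0
```

play_rows([
  [0, 0, 0, -0.11],
  [0, 0, 0, -0.22],
  [0, 0, 0, -0.33],
  [0, 0, 0, -0.44],
  [0, 0, 0, -0.48],
])

```text
time_s: 39.92
ee_pos: [634.4, -25.0, 103.2]
ee_rot: [2.871, 1.268, -0.007]
wrist_force: [-4.1, -13.6, -4.5]
width: 13.7
grip_force: 40.0
```

play_rows([
  [0, 0, 0, -0.03],
  [0, 0, 0, -0.06],
  [0, 0, 0, -0.06],
  [0, 0, 0, -0.06],
])

```text
time_s: 40.25
ee_pos: [634.5, -24.8, 103.3]
ee_rot: [2.904, 1.191, -0.006]
wrist_force: [-3.6, -12.9, -4.2]
width: 13.8
grip_force: 40.0
```

```bash
python3 st.py
```

```text
40.25 [634.5 -24.8 103.3] [-0.22  0.46  1.55 -0.01  1.14  0.57] 13.8 40.0 [ -3.6 -12.9  -4.2] [-1.98  0.61  0.73]
finger line -0.7921288458276838 theta if gripped 2.2701251726225804
```

play_rows([
  [0, 0, 0, 0],
  [0, 0, 0, 0],
  [0, 0, 0, 0],
  [0, 0, 20, 0],
  [0, 0, 46, 0],
], gripper=-0.41)

```text
time_s: 40.67
ee_pos: [634.0, -20.8, 147.8]
ee_rot: [-2.904, -1.19, 0.006]
wrist_force: [0.8, -0.1, -0.6]
width: 25.9
grip_force: 0.0
```

play_rows([
  [-30, 3, 0, 0.119],
  [-60, 6, 0, 0.238],
  [-90, 9, 0, 0.357],
  [-120, 12, 0, 0.476],
  [-150, 14, 0, 0.595],
])

```text
time_s: 41.08
ee_pos: [484.7, -7.0, 150.0]
ee_rot: [2.423, 1.999, 0.002]
wrist_force: [-0.0, 0.3, 0.8]
width: 26.3
grip_force: 0.0
```

play_rows([
  [-25, 2, 0, 0.119],
  [-48, 4, 0, 0.238],
  [-48, 4, 0, 0.357],
  [-48, 4, 0, 0.476],
  [-48, 4, 0, 0.595],
])

```text
time_s: 41.5
ee_pos: [437.9, -3.3, 150.4]
ee_rot: [1.73, 2.62, 0.002]
wrist_force: [0.6, -0.1, -0.1]
width: 25.6
grip_force: 0.0
```

play_rows([
  [0, 0, 0, 0.119],
  [0, 0, 0, 0.238],
  [0, 0, 0, 0.357],
  [0, 0, 0, 0.476],
  [0, 0, 0, 0.595],
])

```text
time_s: 41.92
ee_pos: [438.2, -3.4, 150.2]
ee_rot: [0.886, 3.012, 0.001]
wrist_force: [1.1, -0.6, -0.5]
width: 25.9
grip_force: 0.0
```

play_rows([
  [0, 0, 0, 0.119],
  [0, 0, 0, 0.147],
  [0, 0, 0, 0.147],
  [0, 0, 0, 0.147],
])

```text
time_s: 42.25
ee_pos: [438.0, -3.5, 150.0]
ee_rot: [0.674, 3.067, 0.001]
wrist_force: [-0.1, 0.1, 0.5]
width: 26.0
grip_force: 0.0
```

```bash
python3 st.py; python3 bolts.py
```

```text
42.25 [438.   -3.5 150. ] [-0.28 -0.03  2.02  0.    1.14 -1.42] 26.0 0.0 [-0.1  0.1  0.5] [-0.01 -0.16  0.08]
finger line 1.1380522958761305 theta if gripped 0.339944030918766
42.25 [438.   -3.5 150. ] [-0.28 -0.03  2.02  0.    1.14 -1.42]
b1 4078 rect [449.4 119.4] [15.8 46.2] line ang 2.621 theta 0.428 ztop 128.3
b2 2162 rect [437.2  -3. ] [13.9 45.2] line ang 2.719 theta 0.33 ztop 128.5
b3 few 0
b4 few 0
```

Aligned; turn bolt 2 by 1.87 plus a margin.

play_rows([
  [0, 0, -12, 0],
  [0, 0, -24, 0],
  [0, 0, -36, 0],
  [0, 0, -46, 0],
  [0, 0, -46, 0],
])

```text
time_s: 42.72
ee_pos: [436.3, -3.4, 101.7]
ee_rot: [-0.673, -3.065, -0.001]
wrist_force: [-0.7, 0.6, -0.1]
width: 26.1
grip_force: 0.0
```

play_rows([
  [0, 0, 0, 0],
  [0, 0, 0, 0],
  [0, 0, 0, 0],
  [0, 0, 0, 0],
  [0, 0, 0, 0],
], gripper=-1)

```text
time_s: 43.13
ee_pos: [438.6, -3.5, 104.0]
ee_rot: [0.673, 3.066, 0.002]
wrist_force: [4.2, 2.8, -6.3]
width: 13.4
grip_force: 40.0
```

play_rows([
  [0, 0, 0, -0.11],
  [0, 0, 0, -0.22],
  [0, 0, 0, -0.33],
  [0, 0, 0, -0.44],
  [0, 0, 0, -0.55],
])

```text
time_s: 43.55
ee_pos: [438.4, -3.7, 104.0]
ee_rot: [1.488, 2.765, 0.002]
wrist_force: [3.3, 1.8, -5.1]
width: 13.5
grip_force: 40.0
```

play_rows([
  [0, 0, 0, -0.11],
  [0, 0, 0, -0.22],
  [0, 0, 0, -0.33],
  [0, 0, 0, -0.44],
  [0, 0, 0, -0.55],
])

```text
time_s: 43.97
ee_pos: [438.1, -3.8, 104.0]
ee_rot: [2.183, 2.258, 0.001]
wrist_force: [2.0, 0.9, -3.8]
width: 13.6
grip_force: 40.0
```

play_rows([
  [0, 0, 0, -0.11],
  [0, 0, 0, -0.22],
  [0, 0, 0, -0.33],
  [0, 0, 0, -0.44],
  [0, 0, 0, -0.55],
])

```text
time_s: 44.38
ee_pos: [437.8, -3.7, 103.9]
ee_rot: [2.715, 1.581, 0.001]
wrist_force: [0.9, 0.5, -2.5]
width: 13.4
grip_force: 40.0
```

play_rows([
  [0, 0, 0, -0.11],
  [0, 0, 0, -0.2],
  [0, 0, 0, -0.25],
  [0, 0, 0, -0.29],
  [0, 0, 0, -0.29],
])

```text
time_s: 44.8
ee_pos: [437.7, -3.6, 103.9]
ee_rot: [2.912, 1.18, 0.0]
wrist_force: [-1.7, 1.9, -1.5]
width: 13.9
grip_force: 40.0
```

```bash
python3 st.py
```

```text
44.8 [437.7  -3.6 103.9] [-0.28  0.05  2.05  0.    1.04  0.52] 13.9 40.0 [-1.7  1.9 -1.5] [0.43 0.1  0.85]
finger line -0.8008691227642795 theta if gripped 2.278865449559176
```

play_rows([
  [0, 0, 0, 0],
  [0, 0, 0, 0],
  [0, 0, 0, 0],
  [0, 0, 20, 0],
  [0, 0, 46, 0],
], gripper=-0.41)

```text
time_s: 45.22
ee_pos: [435.9, -3.6, 148.3]
ee_rot: [-2.909, -1.178, 0.006]
wrist_force: [0.6, -0.0, -0.5]
width: 26.1
grip_force: 0.0
```

play_rows([
  [2, 25, 0, 0.119],
  [4, 50, 0, 0.238],
  [7, 75, 0, 0.357],
  [9, 100, 0, 0.476],
  [11.5, 123, 0, 0.595],
])

```text
time_s: 45.63
ee_pos: [449.4, 120.3, 149.9]
ee_rot: [2.432, 1.988, 0.001]
wrist_force: [-0.1, 0.5, -0.1]
width: 26.1
grip_force: 0.0
```

play_rows([
  [0, 0, 0, 0.119],
  [0, 0, 0, 0.238],
  [0, 0, 0, 0.357],
  [0, 0, 0, 0.476],
  [0, 0, 0, 0.595],
])

```text
time_s: 46.05
ee_pos: [449.4, 119.2, 149.7]
ee_rot: [1.742, 2.614, 0.0]
wrist_force: [-0.1, -0.2, 0.1]
width: 26.1
grip_force: 0.0
```

play_rows([
  [0, 0, 0, 0.119],
  [0, 0, 0, 0.238],
  [0, 0, 0, 0.357],
  [0, 0, 0, 0.476],
  [0, 0, 0, 0.595],
])

```text
time_s: 46.47
ee_pos: [449.4, 119.0, 149.7]
ee_rot: [0.899, 3.01, 0.0]
wrist_force: [-0.7, 0.2, -0.3]
width: 25.8
grip_force: 0.0
```

play_rows([
  [0, 0, 0, 0.05],
  [0, 0, 0, 0.05],
  [0, 0, 0, 0.05],
  [0, 0, 0, 0.05],
])

```text
time_s: 46.8
ee_pos: [449.2, 119.1, 149.6]
ee_rot: [0.836, 3.028, 0.0]
wrist_force: [-0.7, -0.5, -0.4]
width: 26.2
grip_force: 0.0
```

```bash
python3 st.py; python3 bolts.py
```

```text
46.8 [449.2 119.1 149.6] [ 0.    0.04  1.96  0.    1.15 -1.03] 26.2 0.0 [-0.7 -0.5 -0.4] [ 0.05 -0.16 -0.05]
finger line 1.0322018975646032 theta if gripped 0.44579442923029333
46.8 [449.2 119.1 149.6] [ 0.    0.04  1.96  0.    1.15 -1.03]
b1 2217 rect [449.6 120. ] [14.  45.2] line ang 2.621 theta 0.427 ztop 128.6
b2 few 0
b3 few 0
b4 few 0
```

play_rows([
  [0, 0, -12, 0],
  [0, 0, -24, 0],
  [0, 0, -36, 0],
  [0, 0, -46, 0],
  [0, 0, -46, 0],
])

```text
time_s: 47.27
ee_pos: [447.6, 119.1, 101.5]
ee_rot: [-0.833, -3.026, 0.002]
wrist_force: [-0.7, 0.3, 0.3]
width: 26.2
grip_force: 0.0
```

play_rows([
  [0, 0, 0, 0],
  [0, 0, 0, 0],
  [0, 0, 0, 0],
  [0, 0, 0, 0],
  [0, 0, 0, 0],
], gripper=-1)

```text
time_s: 47.68
ee_pos: [449.9, 119.4, 104.0]
ee_rot: [0.833, 3.027, 0.002]
wrist_force: [3.2, 3.3, -4.3]
width: 13.8
grip_force: 40.0
```

play_rows([
  [0, 0, 0, -0.11],
  [0, 0, 0, -0.22],
  [0, 0, 0, -0.33],
  [0, 0, 0, -0.44],
  [0, 0, 0, -0.55],
])

```text
time_s: 48.1
ee_pos: [450.0, 119.5, 104.0]
ee_rot: [1.631, 2.683, 0.003]
wrist_force: [4.6, 3.5, -4.5]
width: 13.5
grip_force: 40.0
```

play_rows([
  [0, 0, 0, -0.11],
  [0, 0, 0, -0.22],
  [0, 0, 0, -0.33],
  [0, 0, 0, -0.44],
  [0, 0, 0, -0.55],
])

```text
time_s: 48.52
ee_pos: [450.2, 119.6, 104.0]
ee_rot: [2.299, 2.14, 0.004]
wrist_force: [5.3, 3.6, -5.8]
width: 13.7
grip_force: 40.0
```

play_rows([
  [0, 0, 0, -0.11],
  [0, 0, 0, -0.22],
  [0, 0, 0, -0.33],
  [0, 0, 0, -0.44],
  [0, 0, 0, -0.55],
])

```text
time_s: 48.93
ee_pos: [450.4, 119.5, 104.0]
ee_rot: [2.794, 1.435, 0.005]
wrist_force: [6.4, 4.3, -5.8]
width: 13.6
grip_force: 40.0
```

play_rows([
  [0, 0, 0, -0.08],
  [0, 0, 0, -0.13],
  [0, 0, 0, -0.17],
  [0, 0, 0, -0.19],
  [0, 0, 0, -0.19],
])

```text
time_s: 49.35
ee_pos: [450.5, 119.4, 104.0]
ee_rot: [2.913, 1.173, 0.005]
wrist_force: [6.6, 3.9, -5.8]
width: 13.9
grip_force: 40.0
```

```bash
python3 st.py
```

```text
49.35 [450.5 119.4 104. ] [0.   0.11 1.99 0.   1.04 0.81] 13.9 40.0 [ 6.6  3.9 -5.8] [ 0.66 -0.96  0.87]
finger line -0.805537535323396 theta if gripped 2.2835338621182926
```

play_rows([
  [0, 0, 0, 0],
  [0, 0, 0, 0],
  [0, 0, 0, 0],
  [0, 0, 20, 0],
  [0, 0, 50, 0],
], gripper=-0.41)

```text
time_s: 49.77
ee_pos: [446.3, 118.9, 151.4]
ee_rot: [-2.913, -1.171, 0.011]
wrist_force: [0.8, -0.4, 0.1]
width: 25.7
grip_force: 0.0
```

play_rows([
  [10, -15, 32, 0.119],
  [22, -35, 62, 0.238],
  [33, -60, 85, 0.357],
  [44, -85, 105, 0.476],
  [55, -110, 125, 0.595],
])

```text
time_s: 50.18
ee_pos: [504.2, 8.0, 280.2]
ee_rot: [2.436, 1.982, 0.0]
wrist_force: [0.8, -0.4, 0.2]
width: 26.1
grip_force: 0.0
```

play_rows([
  [12, -25, 15, 0.1],
  [24, -54, 34, 0.18],
  [24, -54, 34, 0.18],
  [24, -54, 34, 0.18],
  [24, -54, 34, 0.18],
])

```text
time_s: 50.6
ee_pos: [527.4, -44.6, 311.7]
ee_rot: [-2.256, -2.184, 0.001]
wrist_force: [-0.3, -0.0, -0.1]
width: 25.8
grip_force: 0.0
```

```bash
python3 st.py; python3 - <<'E'
from bolts import *
p=bolts(); cv2.imwrite('pics/w6.png',p)
bolts(88,{'sel':(479.5,-89.5)},27)
c=optics.calibration('wrist')
for r in optics.find_in('wrist','tab'):
    q=ray_z(c,r['xy'],63.5); dx=q[:2]-np.array([479.5,-89.5]); print('tab',r['score'],np.round(r['xy']),q.round(1),np.hypot(*dx),'theta',(np.pi-0.0928-np.arctan2(dx[1],dx[0])))
E
```

```text
50.6 [527.4 -44.6 311.7] [-0.31  0.03  1.63  0.    1.49 -0.28] 25.8 0.0 [-0.3 -0.  -0.1] [-0.02 -0.07 -0.01]
finger line -0.032785332252674895 theta if gripped 1.5107816590475716
b1 1231 rect [450.4 119. ] [45.6 14.4] line ang 0.846 theta 2.202 ztop 128.4
b2 791 rect [438.8  -4.6] [45.3 14.3] line ang 0.85 theta 2.199 ztop 128.6
b3 1067 rect [648.2 100.8] [45.  14.2] line ang 0.852 theta 2.197 ztop 128.2
b4 866 rect [637.3 -22.7] [45.7 14.4] line ang 0.847 theta 2.202 ztop 128.3
sel 610 rect [481.1 -89.8] [14.4 49.4] line ang 2.947 theta 0.101 ztop 99.8
tab 0.58 [302. 223.] [499.9 -56.9  63.5] 38.43876808394708 theta 2.0381074241658634
tab 0.39 [346. 114.] [553.4  62.3  63.5] 168.82893736788404 theta 1.9313513290692286
```

View pics/w6.png

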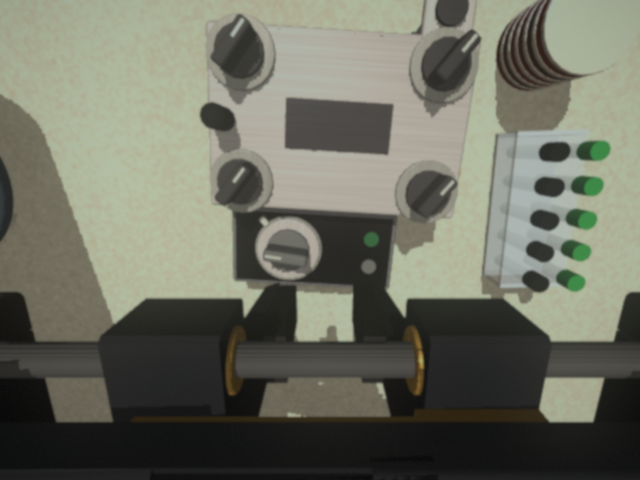

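All four bolts read 2.20. The selector bar is at (287,255) and the white tab at about (264,221). Now measuring the tab angle.

```bash
python3 - <<'E'
from h import *
p,d,c=grab('wrist')
g=p[205:240,245:285].min(2).astype(int)
m=np.zeros(d.shape,bool); m[205:232,250:275]=p[205:232,250:275].min(2)>150
P=cloud(c,d,m);
S=np.array([481.1,-89.8])
P=P[(P[:,2]>56)]; r=np.hypot(*(P[:,:2]-S).T); P=P[(r>37)&(r<54)]
q=P.mean(0) if len(P) else np.zeros(3)
print(len(P),q)
for q2 in (q[:2],ray_z(c,(264,221),63.5)[:2]):
    dx=q2-S; print(q2,np.hypot(*dx),'theta',np.pi-0.0928-np.arctan2(dx[1],dx[0]))
p,d,c=grab('top'); # tab seen from the top earlier at 297,309
for xy in((297,309),): 
    dx=ray_z(c,xy,63.5)[:2]-np.array([480,-89.5]); print('top',np.hypot(*dx),np.pi-0.0928-np.arctan2(dx[1],dx[0]))
v=p[295:325,285:310].min(2); print(v.max(), np.unravel_index(v.argmax(),v.shape))
E
```

```text
19 [456.02108087 -55.3822748   63.5240903 ]
[456.02108087 -55.3822748 ] 42.58558432343036 theta 0.8482913995831787
[455.18221218 -53.2687716 ] 44.79132029779658 theta 0.8609433084992872
top 46.48942069855677 0.7328394983934001
139 (np.int64(4), np.int64(16))
```

play_rows([
  [-9, -9, -35, 0.119],
  [-18, -18, -70, 0.238],
  [-27, -27, -105, 0.357],
  [-36, -36, -140, 0.476],
  [-46, -45, -170, 0.595],
])

```text
time_s: 51.27
ee_pos: [480.8, -89.1, 140.2]
ee_rot: [-1.505, -2.756, 0.0]
wrist_force: [-0.3, -0.7, -0.4]
width: 26.3
grip_force: 0.0
```

play_rows([
  [-1, 0, -19, 0.119],
  [-1, 0, -19, 0.238],
  [-1, 0, -19, 0.357],
  [-1, 0, -19, 0.476],
  [-1, 0, -19, 0.595],
])

```text
time_s: 51.68
ee_pos: [480.8, -89.2, 123.0]
ee_rot: [-0.632, -3.076, -0.0]
wrist_force: [-0.2, 0.3, 0.5]
width: 25.9
grip_force: 0.0
```

play_rows([
  [0, 0, 0, 0.119],
  [0, 0, 0, 0.219],
  [0, 0, 0, 0.219],
  [0, 0, 0, 0.219],
  [0, 0, 0, 0.219],
])

```text
time_s: 52.1
ee_pos: [481.0, -89.5, 123.4]
ee_rot: [-0.306, -3.126, -0.0]
wrist_force: [-0.2, -0.6, 0.7]
width: 26.2
grip_force: 0.0
```

```bash
python3 st.py; python3 - <<'E'
from bolts import *
p=bolts(88,{'sel':(480.5,-89.7)},27)
E
```

```text
52.1 [481.  -89.5 123.4] [-0.43  0.13  1.92 -0.    1.09 -1.8 ] 26.2 0.0 [-0.2 -0.6  0.7] [ 0.07 -0.14  0.  ]
finger line 1.375494826171007 theta if gripped 0.10250150062388963
sel 2954 rect [478.  -92.8] [44.7 45.6] line ang 2.95 theta 0.099 ztop 130.6
```

play_rows([
  [0, 0, -12, 0],
  [0, 0, -24, 0],
  [0, 0, -36, 0],
  [0, 0, -47, 0],
  [0, 0, -47, 0],
])

```text
time_s: 52.57
ee_pos: [479.6, -89.2, 74.3]
ee_rot: [-0.304, -3.123, -0.002]
wrist_force: [0.3, 0.6, -0.6]
width: 26.1
grip_force: 0.0
```

play_rows([
  [0, 0, 0, 0],
  [0, 0, 0, 0],
  [0, 0, 0, 0],
  [0, 0, 0, 0],
  [0, 0, 0, 0],
], gripper=-1, squeeze=30)

```text
time_s: 52.98
ee_pos: [481.5, -89.6, 76.9]
ee_rot: [0.302, 3.126, 0.0]
wrist_force: [0.8, 2.8, -0.4]
width: 13.8
grip_force: 30.0
```

play_rows([
  [0, 0, 0, -0.1],
  [0, 0, 0, -0.2],
  [0, 0, 0, -0.3],
  [0, 0, 0, -0.4],
  [0, 0, 0, -0.5],
])

```text
time_s: 53.4
ee_pos: [481.5, -89.7, 76.9]
ee_rot: [1.073, 2.952, 0.0]
wrist_force: [2.0, 1.5, 1.0]
width: 13.2
grip_force: 30.0
```

play_rows([
  [0, 0, 0, -0.1],
  [0, 0, 0, -0.19],
  [0, 0, 0, -0.26],
  [0, 0, 0, -0.26],
  [0, 0, 0, -0.26],
])

```text
time_s: 53.82
ee_pos: [481.4, -89.8, 76.9]
ee_rot: [1.438, 2.793, 0.001]
wrist_force: [0.4, 3.7, 1.8]
width: 13.6
grip_force: 30.0
```

play_rows([
  [0, 0, 0, 0],
  [0, 0, 0, 0],
  [0, 0, 0, 0],
  [0, 0, 20, 0],
  [0, 0, 50, 0],
], gripper=-0.41)

```text
time_s: 54.23
ee_pos: [478.7, -89.2, 124.3]
ee_rot: [-1.437, -2.786, 0.001]
wrist_force: [0.7, 0.9, -0.8]
width: 25.9
grip_force: 0.0
```

play_rows([
  [0, -5, 30, -0.1],
  [0, -10, 60, -0.2],
  [0, -15, 90, -0.3],
  [0, -20, 120, -0.4],
  [0, -25, 150, -0.5],
])

```text
time_s: 54.65
ee_pos: [480.8, -115.3, 278.0]
ee_rot: [2.091, 2.344, -0.001]
wrist_force: [-0.2, -1.0, 0.3]
width: 25.9
grip_force: 0.0
```

play_rows([
  [0, -15, 10, -0.1],
  [0, -15, 10, -0.1],
  [0, -15, 10, -0.1],
])

```text
time_s: 54.9
ee_pos: [481.1, -130.3, 286.4]
ee_rot: [2.199, 2.243, 0.0]
wrist_force: [0.1, -1.1, 0.5]
width: 26.1
grip_force: 0.0
```

```bash
python3 st.py; python3 - <<'E'
from bolts import *
S=np.array([480.8,-89.7])
p=bolts(88,{'sel':S},27); c=optics.calibration('wrist')
uv=proj(c,[[*S,80]])[0].astype(int); print(uv)
y0,x0=max(uv[1]-90,0),max(uv[0]-110,0)
print('crop origin',x0,y0)
cv2.imwrite('pics/sel.png',cv2.resize(p[y0:y0+180,x0:x0+220],None,fx=3,fy=3))
E
```

```text
54.9 [ 481.1 -130.3  286.4] [-0.5  -0.03  1.74 -0.    1.44 -0.52] 26.1 0.0 [ 0.1 -1.1  0.5] [-0.03 -0.07 -0.01]
finger line 0.01987308156558229 theta if gripped 1.4581232452293142
sel 733 rect [480.1 -89.5] [14.1 49.3] line ang 2.186 theta 0.863 ztop 98.8
[325 179]
crop origin 215 89
```

View pics/sel.png

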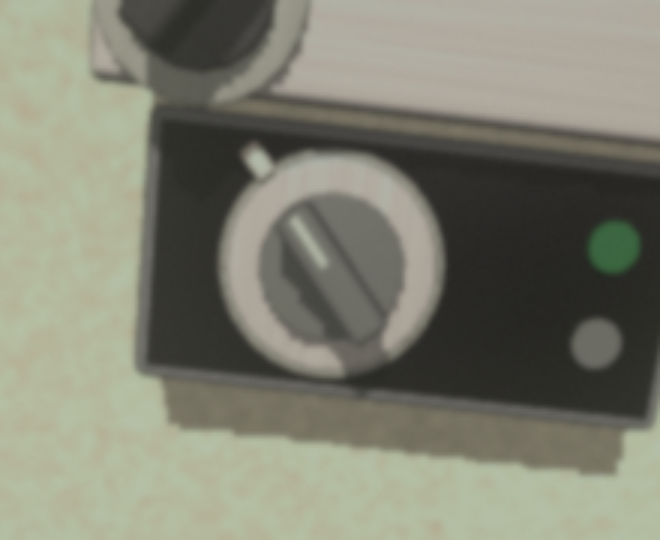

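The crop shows the tab at about (256,162) and the pointer line running from (325,265) to (295,217), aimed close to it. I'll check the angle numerically and confirm the bolts, lid and jars stayed put.

```bash
python3 - <<'E'
from bolts import *
c=optics.calibration('wrist');S=np.array([480.3,-89.6])
for xy in((300.3,143),(303,146),(299,141)):
    dx=ray_z(c,xy,63.5)[:2]-S; print(np.hypot(*dx),np.pi-0.0928-np.arctan2(dx[1],dx[0]))
a=ray_z(c,(215+325/3,89+265/3),99)-ray_z(c,(215+295/3,89+217/3),99); print('line',np.arctan2(a[1],a[0]), -0.0928-np.arctan2(a[1],a[0]))
bolts()
E
```

```text
44.5236670119975 0.8310911458965924
40.49513133548096 0.8428620822904871
46.89762267957322 0.8332833975731657
line -0.984737468137875 0.891937468137875
b1 few 0
b2 1196 rect [438.5  -4. ] [45.5 14.3] line ang 0.848 theta 2.201 ztop 128.2
b3 few 0
b4 1300 rect [637.  -22.7] [45.5 14.9] line ang 0.861 theta 2.187 ztop 127.7
```

```bash
python3 -c "
from rig import arm
print(arm.close_job())"
```

```text
the job is handed in; nothing more can be done
None
```

The job is handed in: three jars stand in the chamber, the lid is closed, all four bolts measured at about 2.2 rad, and the selector is within about 0.03 rad of the tab; no verdict came back.

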